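# Reload the engraver with the blanks of the wanted size

## Robot

A 6-joint arm with a two-finger parallel gripper is mounted at the origin on the work surface. World frame = base frame: x ahead of the robot, y to its left, z up, the work surface at z = 0. Lengths are in m, angles in rad, forces in N, time in s.
With the tool pointing down it reaches from about 0.35 to 0.975 m from the base axis. Payload 4.9 kg.
Tool frame: the origin (TCP) lies at the very end of the fingers, on their centre line; the grasp point (between the pads) lies 19 mm behind it; x points along the fingers, z is the direction in which the jaws open and shut, and the axes are right-handed (so a half turn about x gives the same grasp; the last joint's range is limited). The gripper opens to 85 mm and grips with 20 to 120 N. Pads are 22 mm wide; open, the fingers measure 114 mm over their backs; the gripper's body (76 mm by 85 mm) begins 54 mm behind the grasp point. The pads swing forward as they close: fully open they stand 13 mm farther back than shut.
Start: joints at [-1.348, 0.053, 1.613, -0, 1.476, -0.119], TCP at [0.209, -0.589, 0.207] pointing down, gripper open.
Joint ranges: [-3.01, 3.01], [-1.01, 2.22], [0.06, 2.58], [-1.02, 4.17], [0.09, 2.62], [-3.14, 3.14]. Speed limits (rad/s): [2.57, 2.57, 3.14, 3.14, 3.14, 3.14].

## Interface

Orientations are given as a unit quaternion [w, x, y, z].
In Python, from plant import manip, viewer gives the robot as it stands.
- The arm moves only by the shell command python3 -m inch 'ROWS'. ROWS is JSON, a list of rows, each an object with "fingers": the opening, from -1 (shut) to 1 (fully open), so that 0 is half open; "delta_pos": the shift along the tool's x, y, z in cm, a list of three; "twist": the turn, a rotation vector about the tool's x, y, z in degrees, a list of three. A call has 1 to 5 rows; each row shifts and turns the commanded pose from where the row before left it, along the tool's axes as they then stand; what a row does not reach is not made up. A row lasts 1/8 s, in which the tool goes at most 62.5 mm and 10.7 degrees, less where a joint would pass 70% of its speed; a pose out of reach is approached as far as the arm can. A call is refused whole if a number of a shift passes 6.25 or a number of a turn 10.7, either way. A call with a gripper value outside its range is refused whole. The fingers move at their own pace and stop on an object; the grip force is fixed at half the most. Time passes only in rows, so rows that do not move let the fingers close. It gives the time, the measured TCP pose, the force and the opening at its end, in the units of the state.
- manip.state(): the state, without advancing time (a new reading comes with each control period).
- viewer.grab_frame(name): name is "scene" or "top" or "wrist"; returns a dict with "pixels" (400x640x3 uint8, blue, green, red), "range_z" (400x640 float32, m along the optical axis (not along the pixel's ray), 0 where there is no reading), "K" (3x3 intrinsics, pixels), "k1" (the pictures are not rectified: a ray, as slopes to the right and down, at radius r is drawn at 1 + k1 r^2 times it, then the intrinsics apply), "pose" (4x4, takes a point from camera to world coordinates). Camera axes: x right, y down, z forward; pixel columns grow to the right and rows downward; lengths in m; the calibration is good to about 2 mm. A picture is of the moment at which its call begins.
- manip.job_done(): hands the job in, once; it reports no verdict.
The state is a dict: "time": time; "joint_pos": joint angles; "joint_vel": joint speeds; "joint_efforts": joint torques, N m; "tool_pos": TCP position; "tool_rot": TCP orientation; "contact_force": force on the tool from outside, world axes, zero at the start; "ft_torque": the same for the moment, N m; "gripper_width": opening from 0.0 (shut) to 1.0 (fully open).
Only numpy, scipy, OpenCV 4.12 (cv2) and the standard library are available. Lean on these libraries where they do the work, as an engineer would, in place of code of your own. Each camera call takes 0.05 s, during which the arm holds its last target.

## Task

Reload the engraver: first draw its carriage fully out by the red handle, then move every finished, black-topped piece from the carriage into the grey tray and stand every plain brass blank whose diameter matches the gauge disc on the red square flat on the carriage, inside its rim. Only when that is all done, push the carriage fully home under the head. Leave the blanks of the other sizes standing where they are on the mat, and do not disturb the beaker, the jar or the brush.

Things in the scene. Friction and masses are not known exactly. Their poses are not given: they have to be found in the camera images.
- carriage (a joint): slide joint of the carriage (m): 0 = fully home under the engraving head, 0.160 = drawn fully out, solid stops at both ends; grows towards -y of carriage_floor. Friction about 2 N; stays where left. The station is a fixed grey base plate 200 by 400 mm with steel rails, a white column 460 mm tall on its +y end and a black head over the +y half of the home position, lens 340 mm above the bench
- carriage_floor (a point): centre of the carriage's flat floor, on which pieces stand, 34 mm above the bench; moves with the carriage; x lies across and y along the slide, z up. The silver floor inside its blue rim is 200 mm (x) by 120 mm (y); the rim stands 9 mm above the floor, 5 mm thick. Room for three pieces of any size in a row along x
- carriage_handle (a point): point on the axis of the carriage's red upright handle post, 74 mm above the bench, 6 mm below its top. The post is 18 by 18 mm square (faces along x and y of carriage_floor) and stands 118 mm to -y of carriage_floor; below, a flat bar at 24 to 34 mm height joins it to the carriage
- stock_mat: fixed black rubber mat 275 by 275 by 3 mm thick on which the plain blanks stand; origin: centre of its underside
- done_tray_in (a point): centre of the inner floor of the fixed shallow grey tray for finished pieces, 4 mm above the bench; the tray is 200 (x) by 125 (y) by 14 mm high outside, walls 4 mm thick, inner floor 192 by 117 mm; axes along its sides, z up
- job_square (a point): centre of the red square on the gauge board, 13 mm above the bench. The board is a fixed wooden board 80 by 240 by 12 mm beyond the mat, with three painted 66 mm squares in a row 75 mm apart, each holding one thin brass gauge disc; the red end square shows the size wanted for this job, the other two are white
- gauge_s: small gauge disc, brass, 30 mm diameter, 8 mm thick, fixed on one square of the gauge board; origin: centre of its underside
- gauge_m: medium gauge disc, brass, 40 mm diameter, 8 mm thick, fixed on one square of the gauge board; origin: centre of its underside
- gauge_l: large gauge disc, brass, 50 mm diameter, 8 mm thick, fixed on one square of the gauge board; origin: centre of its underside
- blank_s1: small plain blank: solid brass cylinder 30 mm in diameter, 26 mm tall, about 0.16 kg, both faces alike, standing on the stock mat; origin: centre of its underside, z its axis; may be absent
- blank_s2: small plain blank: solid brass cylinder 30 mm in diameter, 26 mm tall, about 0.16 kg, both faces alike, standing on the stock mat; origin: centre of its underside, z its axis; may be absent
- blank_s3: small plain blank: solid brass cylinder 30 mm in diameter, 26 mm tall, about 0.16 kg, both faces alike, standing on the stock mat; origin: centre of its underside, z its axis; may be absent
- blank_m1: medium plain blank: solid brass cylinder 40 mm in diameter, 26 mm tall, about 0.28 kg, both faces alike, standing on the stock mat; origin: centre of its underside, z its axis; may be absent
- blank_m2: medium plain blank: solid brass cylinder 40 mm in diameter, 26 mm tall, about 0.28 kg, both faces alike, standing on the stock mat; origin: centre of its underside, z its axis; may be absent
- blank_m3: medium plain blank: solid brass cylinder 40 mm in diameter, 26 mm tall, about 0.28 kg, both faces alike, standing on the stock mat; origin: centre of its underside, z its axis; may be absent
- blank_l1: large plain blank: solid brass cylinder 50 mm in diameter, 26 mm tall, about 0.43 kg, both faces alike, standing on the stock mat; origin: centre of its underside, z its axis; may be absent
- blank_l2: large plain blank: solid brass cylinder 50 mm in diameter, 26 mm tall, about 0.43 kg, both faces alike, standing on the stock mat; origin: centre of its underside, z its axis; may be absent
- blank_l3: large plain blank: solid brass cylinder 50 mm in diameter, 26 mm tall, about 0.43 kg, both faces alike, standing on the stock mat; origin: centre of its underside, z its axis; may be absent
- finished_1: finished piece: solid brass cylinder 40 mm in diameter, 26 mm tall, about 0.28 kg, top face engraved black with a small brass cross, standing on the carriage at the start; origin: centre of its underside, z its axis; may be absent
- finished_2: finished piece: solid brass cylinder 40 mm in diameter, 26 mm tall, about 0.28 kg, top face engraved black with a small brass cross, standing on the carriage at the start; origin: centre of its underside, z its axis; may be absent
- finished_3: finished piece: solid brass cylinder 40 mm in diameter, 26 mm tall, about 0.28 kg, top face engraved black with a small brass cross, standing on the carriage at the start; origin: centre of its underside, z its axis; may be absent
- beaker: glass beaker 72 mm wide, 90 mm tall, a bystander beyond the station; origin: centre of its underside
- jar: jar with blue lid 60 mm wide, 75 mm tall, a bystander beyond the station; origin: centre of its underside
- brush: bench brush about 140 mm long, lying beyond the grey tray, a bystander; origin on its underside, about its middle

How it is judged:
By the outcome, as a careful person would: the job done as asked, in the order asked, and still so for the second after the job is handed in, with the robot touching nothing.
Of blank_s1, blank_s2, blank_s3 only 2 to 3 are there at a start; the rules pass over those that are not, and their reading is None.
Of blank_m1, blank_m2, blank_m3 only 2 to 3 are there at a start; the rules pass over those that are not, and their reading is None.
Of blank_l1, blank_l2, blank_l3 only 2 to 3 are there at a start; the rules pass over those that are not, and their reading is None.
Of finished_1, finished_2, finished_3 only 2 to 3 are there at a start; the rules pass over those that are not, and their reading is None.
At some moment in a run one of blank_s1, blank_s2, blank_s3, blank_m1, blank_m2, blank_m3, blank_l1, blank_l2, blank_l3 may be knocked a few centimetres aside while the robot is not near it.
Once in a run the grip may slacken for a moment while it holds something.
It also fails if it takes over 210 s, if anything falls off the work surface, if the arm or the gripper's body presses on something with over 40 N, if the wrist force passes 120 N, or if a joint passes its speed limit or range.

## Working session

There is one attempt and no reset: what is moved stays moved. The work goes in short steps, Python scripts to look and compute and a shell command to move; the robot and the scene stay as the last step left them, time stands still between calls to the robot, and variables do not carry over. Pictures are saved under pics/ and viewed, and the job is handed in when it is done.

```bash
ls; mkdir -p pics; cat > h.py <<'E'
import numpy as np, cv2, json
from plant import manip, viewer
def grab(n,save=None):
    f=viewer.grab_frame(n)
    if save: cv2.imwrite('pics/'+save,f['pixels'])
    return f
def rays(f,px):
    px=np.asarray(px,float).reshape(-1,1,2)
    K=np.array(f['K'],float)
    d=(px.reshape(-1,2)-K[:2,2])/[K[0,0],K[1,1]]
    u=d.copy()
    for _ in range(20):
        u=d/(1+f['k1']*(u**2).sum(1,keepdims=True))
    return np.c_[u,np.ones(len(u))]
def onplane(f,px,z):
    r=rays(f,px); T=np.array(f['pose']); w=r@T[:3,:3].T; o=T[:3,3]
    return o+w*((z-o[2])/w[:,2])[:,None]
def bydepth(f,px):
    px=np.asarray(px).reshape(-1,2)
    r=rays(f,px); z=np.array([f['range_z'][int(round(p[1])),int(round(p[0]))] for p in px])
    T=np.array(f['pose']); return (r*z[:,None])@T[:3,:3].T+T[:3,3]
E
python3 - <<'E'
from h import *
print(manip.state())
for n in ['scene','top','wrist']:
    f=grab(n,n+'0.png'); print(n,np.array(f['K']).round(1).tolist(),f['k1'],np.array(f['pose']).round(3).tolist())
E
```

```text
pics
{'time': 0.0, 'joint_pos': array([-1.34801892e+00,  5.33555395e-02,  1.61427364e+00,  1.43002198e-05,
        1.47600865e+00, -1.18989059e-01]), 'joint_vel': array([ 2.59657871e-04,  8.76385539e-05, -6.55396008e-06, -1.14433279e-04,
        2.41470733e-04, -2.86859456e-04]), 'joint_efforts': array([ 3.10932810e-03, -3.93679476e+01, -3.70170593e+01,  2.98567033e-05,
        6.94394927e-03,  8.05436144e-06]), 'tool_pos': array([ 0.20933263, -0.58819419,  0.20537605]), 'tool_rot': array([ 0.57720953,  0.40817909,  0.57827705, -0.40720344]), 'contact_force': array([0.04981385, 0.28633897, 0.06832492]), 'ft_torque': array([ 0.01029961, -0.00916854,  0.0488403 ]), 'gripper_width': 1.0023072556688821}
scene [[421.2, 0.0, 317.2], [0.0, 421.2, 198.0], [0.0, 0.0, 1.0]] -0.10015890599293834 [[0.604, 0.546, -0.58, 1.221], [0.797, -0.412, 0.442, -0.516], [0.002, -0.729, -0.685, 0.855], [0.0, 0.0, 0.0, 1.0]]
top [[414.1, 0.0, 316.1], [0.0, 414.1, 197.8], [0.0, 0.0, 1.0]] 0.004058538032661253 [[-0.077, -0.973, 0.217, 0.389], [-0.997, 0.076, -0.013, -0.032], [-0.004, -0.217, -0.976, 1.007], [0.0, 0.0, 0.0, 1.0]]
wrist [[308.4, 0.0, 322.0], [0.0, 308.4, 197.8], [0.0, 0.0, 1.0]] -0.036568747647614454 [[0.334, -0.894, -0.299, 0.286], [-0.943, -0.318, -0.104, -0.561], [-0.002, 0.317, -0.949, 0.373], [0.0, 0.0, 0.0, 1.0]]
```

View pics/top0.png

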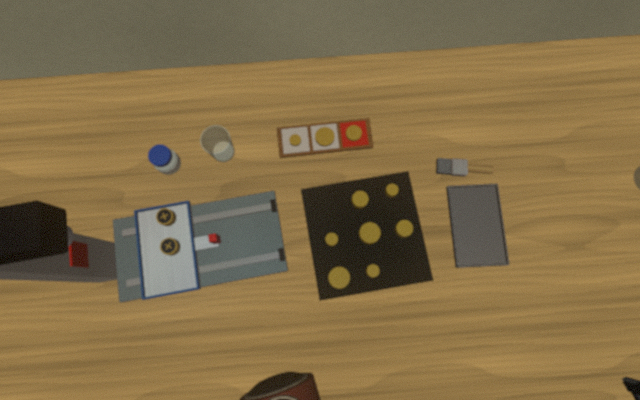

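View pics/scene0.png

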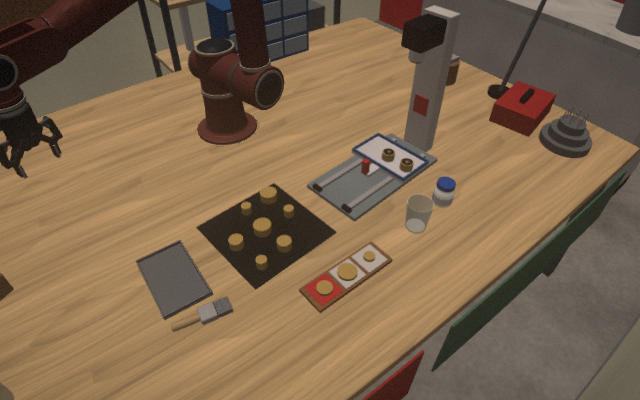

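View pics/wrist0.png

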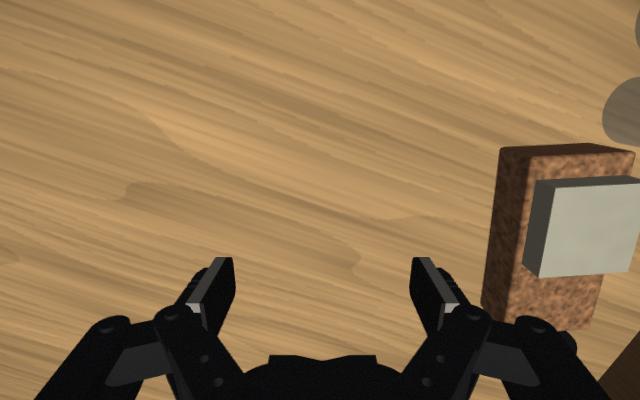

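Top view: carriage at about (167,250) is home with two black-topped pieces at (166,216) and (170,246), and the handle is at (213,239). The gauge board is at (325,137) with the red square at (354,133). There are seven blanks on the mat and the tray is at (477,225). Next I'll measure these positions.

```bash
cat > meas.py <<'E'
from h import *
def discs(f,zt,name='top',show=True):
    im=f['pixels']; hsv=cv2.cvtColor(im,cv2.COLOR_BGR2HSV)
    return hsv
def blanks(f):
    hsv=cv2.cvtColor(f['pixels'],cv2.COLOR_BGR2HSV)
    m=cv2.inRange(hsv,(18,110,60),(35,255,255))
    cs,_=cv2.findContours(m,cv2.RETR_EXTERNAL,cv2.CHAIN_APPROX_NONE)
    out=[]
    for c in cs:
        if cv2.contourArea(c)<30 or cv2.contourArea(c)>1500: continue
        (u,v),(a,b),_=cv2.fitEllipse(c)
        out.append((u,v,a,b))
    return m,out
E
python3 - <<'E'
from meas import *
f=grab('top'); m,o=blanks(f); cv2.imwrite('pics/mask0.png',m)
for u,v,a,b in o:
    p=onplane(f,[[u,v]],.029)[0]; q=onplane(f,[[u-a/2,v],[u+a/2,v]],.029); q2=onplane(f,[[u,v-b/2],[u,v+b/2]],.029)
    print(round(u),round(v),(p*1000).round(0),'w',round(np.linalg.norm(q[1]-q[0])*1000,1),round(np.linalg.norm(q2[1]-q2[0])*1000,1), 'depthz',bydepth(f,[[u,v]])[0].round(3))
hsv=cv2.cvtColor(f['pixels'],cv2.COLOR_BGR2HSV)
def quad(mask,roi,z,nm):
    mm=np.zeros_like(mask); x0,y0,x1,y1=roi; mm[y0:y1,x0:x1]=mask[y0:y1,x0:x1]
    cs,_=cv2.findContours(mm,cv2.RETR_EXTERNAL,cv2.CHAIN_APPROX_NONE); c=max(cs,key=cv2.contourArea)
    w=onplane(f,c.reshape(-1,2),z)[:,:2].astype(np.float32)*1000
    print(nm,cv2.minAreaRect(w))
blue=cv2.inRange(hsv,(100,90,40),(130,255,255))
quad(blue,(120,190,215,310),.043,'rim')
red=cv2.inRange(hsv,(0,130,60),(8,255,255))|cv2.inRange(hsv,(172,130,60),(180,255,255))
quad(red,(200,225,225,250),.080,'handle')
quad(red,(330,110,380,160),.012,'redsq')
dark=cv2.inRange(hsv,(0,0,0),(180,255,45))
quad(cv2.morphologyEx(dark|m,cv2.MORPH_CLOSE,np.ones((5,5))),(290,165,440,305),.003,'mat')
bl=cv2.inRange(hsv,(0,0,0),(180,255,70))
for roi in [(152,204,180,229),(157,234,184,260)]: quad(bl,roi,.060,'fin')
grey=cv2.inRange(hsv,(0,0,50),(180,50,125))
quad(grey,(440,178,515,275),.014,'tray')
E
```

```text
169 246 [518. 311.  29.] w 34.0 39.8 depthz [0.513 0.299 0.063]
165 216 [589. 320.  29.] w 33.6 41.3 depthz [0.583 0.309 0.061]
rim ((500.4104919433594, 374.9256286621094), (194.43881225585938, 4.998834609985352), 6.3520612716674805)
handle ((520.8480224609375, 192.66848754882812), (20.850709915161133, 18.019744873046875), 85.55988311767578)
redsq ((770.8836669921875, -153.45303344726562), (66.42245483398438, 67.39295959472656), 2.3534255027770996)
mat ((517.9535522460938, -159.7335662841797), (374.6752014160156, 340.59869384765625), 85.6044921875)
fin ((585.0855102539062, 311.02593994140625), (27.895458221435547, 25.92931365966797), 85.55252075195312)
fin ((514.5475463867188, 301.58575439453125), (25.23131561279297, 26.429597854614258), 42.89311599731445)
tray ((514.4483642578125, -426.381103515625), (122.08634948730469, 195.35092163085938), 88.30976104736328)
```

```bash
python3 - <<'E'
import cv2
im=cv2.imread('pics/top0.png'); cv2.imwrite('pics/crop0.png',cv2.resize(im[110:310,110:530],None,fx=1.9,fy=1.9,interpolation=cv2.INTER_CUBIC))
E
```

```text
(no output)
```

View pics/crop0.png

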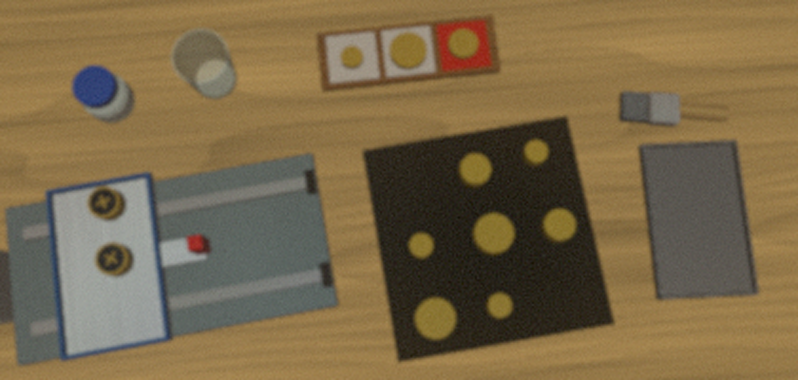

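The crop shows the red square holds a middling disc. Two blanks of similar size sit at crop (475,168) and (559,224). My masks merged with the wood, so I'll refine them.

```bash
cat > meas.py <<'E'
from h import *
def ell(f,c,z):
    w=onplane(f,c.reshape(-1,2)+0.0,z)[:,:2].astype(np.float32)*1000
    hull=cv2.convexHull(w); (x,y),r=cv2.minEnclosingCircle(hull)
    e=cv2.fitEllipse(w) if len(w)>5 else None
    return e, cv2.contourArea(hull)
def brass(f,roi,z,lo=(18,100,70),show=True):
    hsv=cv2.cvtColor(f['pixels'],cv2.COLOR_BGR2HSV); m=cv2.inRange(hsv,lo,(38,255,255))
    mm=np.zeros_like(m); x0,y0,x1,y1=roi; mm[y0:y1,x0:x1]=m[y0:y1,x0:x1]
    cs,_=cv2.findContours(mm,cv2.RETR_EXTERNAL,cv2.CHAIN_APPROX_NONE)
    r=[]
    for c in cs:
        if len(c)<12 or cv2.contourArea(c)>2500 or cv2.contourArea(c)<40: continue
        e,A=ell(f,c,z); M=cv2.moments(c)
        r.append((M['m10']/M['m00'],M['m01']/M['m00'],e[0][0],e[0][1],e[1][0],e[1][1],2*(A/3.14159)**.5))
    if show:
        for t in r: print('px %.0f %.0f  xy %.0f %.0f axes %.1f %.1f eqd %.1f'%t)
    return r
E
python3 - <<'E'
from meas import *
f=grab('top')
print('blanks'); brass(f,(318,180,416,290),.029)
print('gauges'); brass(f,(284,125,367,152),.021)
hsv=cv2.cvtColor(f['pixels'],cv2.COLOR_BGR2HSV)
def quad(mask,roi,z,nm):
    mm=np.zeros_like(mask); x0,y0,x1,y1=roi; mm[y0:y1,x0:x1]=mask[y0:y1,x0:x1]
    pts=np.argwhere(mm)[:,::-1].astype(float)
    w=onplane(f,pts,z)[:,:2].astype(np.float32)*1000
    print(nm,cv2.minAreaRect(w),cv2.boxPoints(cv2.minAreaRect(w)).round(0).tolist())
blue=cv2.inRange(hsv,(100,90,40),(130,255,255))
blue=cv2.morphologyEx(blue,cv2.MORPH_OPEN,np.ones((2,2)))
quad(blue,(130,195,205,303),.043,'rim')
for p in [(100,255),(250,240)]: print(hsv[p[1],p[0]])
print('mat px', hsv[200,320],hsv[290,330],'wood',hsv[320,330])
dark=cv2.inRange(hsv,(0,0,0),(180,255,60)); dark=cv2.morphologyEx(dark,cv2.MORPH_OPEN,np.ones((3,3)))
quad(dark,(295,168,440,303),.003,'mat')
# depth of tops
for p in [(360,199),(404,228),(370,232),(170,246),(166,216),(213,239),(477,225)]: print(p,bydepth(f,[p])[0].round(3))
E
```

```text
blanks
px 404 287  xy 381 -239 axes 11.6 94.1 eqd 27.9
px 339 277  xy 415 -83 axes 50.6 50.9 eqd 51.4
px 373 270  xy 424 -163 axes 30.7 31.2 eqd 31.2
px 331 239  xy 505 -73 axes 30.4 31.9 eqd 31.5
px 369 232  xy 513 -165 axes 50.2 51.9 eqd 51.7
px 404 228  xy 518 -249 axes 40.5 42.0 eqd 41.6
px 360 198  xy 597 -150 axes 40.6 42.8 eqd 42.0
px 392 189  xy 613 -230 axes 31.0 33.8 eqd 32.7
px 413 188  xy 617 -282 axes 10.9 67.5 eqd 23.9
px 329 182  xy 643 -72 axes 12.1 114.6 eqd 30.6
gauges
px 295 140  xy 762 -3 axes 26.2 28.3 eqd 27.6
px 324 136  xy 766 -78 axes 45.6 48.6 eqd 47.4
px 353 133  xy 769 -152 axes 34.6 36.0 eqd 35.6
rim ((502.8377685546875, 310.46148681640625), (189.4390106201172, 129.13600158691406), 6.334258556365967) [[402.0, 364.0], [416.0, 236.0], [604.0, 257.0], [590.0, 385.0]]
[21 49 67]
[ 71  28 100]
mat px [ 17 102  40] [ 25 136  43] wood [ 18 130 139]
mat ((514.8577880859375, -157.33738708496094), (269.98504638671875, 269.7481689453125), 5.227128505706787) [[368.0, -35.0], [393.0, -304.0], [662.0, -279.0], [637.0, -11.0]]
(360, 199) [ 0.595 -0.15   0.03 ]
(404, 228) [ 0.517 -0.248  0.026]
(370, 232) [ 0.514 -0.167  0.026]
(170, 246) [0.513 0.297 0.061]
(166, 216) [0.584 0.306 0.06 ]
(213, 239) [0.519 0.194 0.08 ]
(477, 225) [ 0.514 -0.431  0.004]
```

```bash
cat > p.py <<'E'
import sys,numpy as np
from h import *
from scipy.spatial.transform import Rotation as R
# usage: p.py X Y Z(mm tcp) JAWDEG
def Rt():
    s=manip.state(); q=s['tool_rot']; return s,R.from_quat([q[1],q[2],q[3],q[0]])
if __name__=='__main__':
    s,r=Rt(); m=r.as_matrix()
    print('t %.2f'%s['time'],'tcp',(s['tool_pos']*1000).round(1),'F',np.round(s['contact_force'],1),'grip %.3f'%s['gripper_width'],'j',np.round(s['joint_pos'],2))
    print('x',m[:,0].round(3),'y',m[:,1].round(3),'z',m[:,2].round(3),'jawdeg %.1f'%np.degrees(np.arctan2(m[1,2],m[0,2])))
    if len(sys.argv)>3:
        t=np.array([float(a) for a in sys.argv[1:4]])/1000
        d=t-s['tool_pos']
        print('delta now-axes cm',(m.T@d*100).round(2))
        if len(sys.argv)>4:
            a=np.radians(float(sys.argv[4])); best=None
            for k in (0,np.pi):
                z=np.array([np.cos(a+k),np.sin(a+k),0]); x=np.array([0,0,-1.]); T=np.c_[x,np.cross(z,x),z]
                w=np.degrees(R.from_matrix(m.T@T).as_rotvec())
                dt=T.T@d*100
                print('twist',w.round(2),'delta after-twist cm',dt.round(2))
E
python3 p.py 521 193 120 96.4
```

```text
t 0.25 tcp [ 209.4 -588.5  206. ] F [-0.3  0.5 -0.5] grip 1.000 j [-1.35  0.05  1.61 -0.    1.48 -0.12]
x [-0.     0.001 -1.   ] y [0.942 0.335 0.   ] z [ 0.335 -0.942 -0.001] jawdeg -70.4
delta now-axes cm [  8.67  55.55 -63.18]
twist [-1.6682e+02 -0.0000e+00 -8.0000e-02] delta after-twist cm [  8.6  -39.68  74.19]
twist [13.18 -0.06  0.  ] delta after-twist cm [  8.6   39.68 -74.19]
```

```bash
python3 -m inch '[{"fingers":0.4,"delta_pos":[0,0,0],"twist":[6.6,0,0]},{"fingers":0.4,"delta_pos":[0,0,0],"twist":[6.6,0,0]},{"fingers":0.4,"delta_pos":[0,2.4,-4.5],"twist":[0,0,0]},{"fingers":0.4,"delta_pos":[0,2.4,-4.5],"twist":[0,0,0]},{"fingers":0.4,"delta_pos":[0,2.4,-4.5],"twist":[0,0,0]}]'
python3 -m inch '[{"fingers":0.4,"delta_pos":[0,2.4,-4.5],"twist":[0,0,0]},{"fingers":0.4,"delta_pos":[0,2.4,-4.5],"twist":[0,0,0]},{"fingers":0.4,"delta_pos":[0,2.4,-4.5],"twist":[0,0,0]},{"fingers":0.4,"delta_pos":[0,2.4,-4.5],"twist":[0,0,0]},{"fingers":0.4,"delta_pos":[0,2.4,-4.5],"twist":[0,0,0]}]'
python3 -m inch '[{"fingers":0.4,"delta_pos":[0,2.4,-4.5],"twist":[0,0,0]},{"fingers":0.4,"delta_pos":[0,2.4,-4.5],"twist":[0,0,0]},{"fingers":0.4,"delta_pos":[0,2.4,-4.5],"twist":[0,0,0]},{"fingers":0.4,"delta_pos":[0,2.4,-4.5],"twist":[0,0,0]},{"fingers":0.4,"delta_pos":[0,0,0],"twist":[0,0,0]}]'; python3 p.py 521 193 120 96.4
```

```text
time: 0.88
tool_pos: [0.2664, -0.4452, 0.2064]
tool_rot: [0.527, 0.472, 0.527, -0.471]
contact_force: [0.7, -0.1, 0.4]
gripper_width: 0.696
time: 1.5
tool_pos: [0.3606, -0.2082, 0.2067]
tool_rot: [0.527, 0.472, 0.527, -0.471]
contact_force: [0.3, 0.3, -0.4]
gripper_width: 0.697
time: 2.12
tool_pos: [0.436, -0.0174, 0.2065]
tool_rot: [0.528, 0.47, 0.529, -0.47]
contact_force: [0.5, -0.6, -0.6]
gripper_width: 0.698
t 2.12 tcp [436.  -17.4 206.5] F [ 0.5 -0.6 -0.6] grip 0.698 j [-0.21 -0.43  2.03  0.    1.54  1.24]
x [-0.     0.001 -1.   ] y [ 0.993  0.117 -0.   ] z [ 0.117 -0.993 -0.001] jawdeg -83.3
delta now-axes cm [  8.66  10.9  -19.9 ]
twist [-1.7968e+02 -1.0000e-02 -5.0000e-02] delta after-twist cm [  8.65 -10.79  19.96]
twist [ 0.32 -0.03  0.01] delta after-twist cm [  8.65  10.79 -19.96]
```

```bash
python3 -m inch '[{"fingers":0.4,"delta_pos":[0,2.2,-4.0],"twist":[0,0,0]},{"fingers":0.4,"delta_pos":[0,2.2,-4.0],"twist":[0,0,0]},{"fingers":0.4,"delta_pos":[0,2.2,-4.0],"twist":[0,0,0]},{"fingers":0.4,"delta_pos":[3,2.2,-4.0],"twist":[0,0,0]},{"fingers":0.4,"delta_pos":[4,2.1,-3.9],"twist":[0,0,0]}]'
cat > w.py <<'E'
import sys
from h import *
grab('wrist',sys.argv[1])
E
python3 w.py w1.png
python3 p.py 521 193 57 96.4
python3 - <<'E'
from h import *
f=grab('wrist')
hsv=cv2.cvtColor(f['pixels'],cv2.COLOR_BGR2HSV)
red=cv2.inRange(hsv,(0,130,60),(8,255,255))|cv2.inRange(hsv,(172,130,60),(180,255,255))
cs,_=cv2.findContours(red,cv2.RETR_EXTERNAL,cv2.CHAIN_APPROX_NONE)
for c in cs:
    if cv2.contourArea(c)>200: print(cv2.boundingRect(c))
E
```

```text
time: 2.75
tool_pos: [0.5238, 0.1903, 0.1375]
tool_rot: [0.528, 0.473, 0.526, -0.471]
contact_force: [0.9, -0.4, 0.4]
gripper_width: 0.7
t 2.80 tcp [520.4 193.1 129.2] F [-3.3  0.4 -2.9] grip 0.697 j [ 0.22 -0.05  1.85  0.    1.35  1.68]
x [-0.007  0.001 -1.   ] y [ 0.994  0.112 -0.007] z [ 0.112 -0.994 -0.002] jawdeg -83.6
delta now-axes cm [7.21 0.11 0.03]
twist [-179.95   -0.66   -0.18] delta after-twist cm [ 7.22 -0.05 -0.02]
twist [ 0.05 -0.12  0.42] delta after-twist cm [7.22 0.05 0.02]
(307, 183, 23, 35)
```

View pics/w1.png

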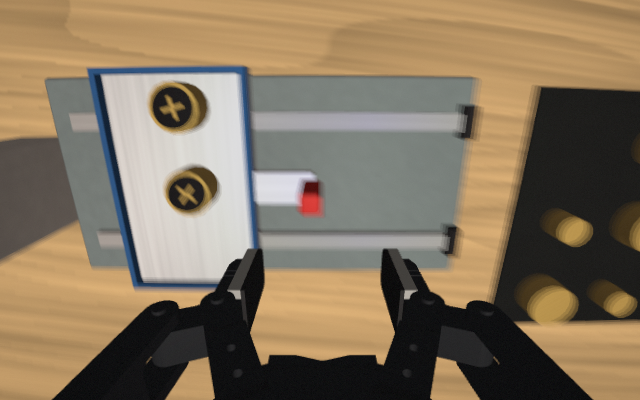

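The wrist view shows the handle at (312,200), roughly centred between the jaws. I'll check its position from the wrist camera, then descend.

```bash
python3 - <<'E'
from h import *
f=grab('wrist')
hsv=cv2.cvtColor(f['pixels'],cv2.COLOR_BGR2HSV)
red=cv2.inRange(hsv,(0,130,60),(8,255,255))|cv2.inRange(hsv,(172,130,60),(180,255,255))
bright=cv2.inRange(hsv,(0,130,130),(8,255,255))|cv2.inRange(hsv,(172,130,130),(180,255,255))
for m in (red,bright):
    c=max(cv2.findContours(m,cv2.RETR_EXTERNAL,cv2.CHAIN_APPROX_NONE)[0],key=cv2.contourArea)
    print(cv2.boundingRect(c),cv2.minAreaRect(onplane(f,c.reshape(-1,2),.08)[:,:2].astype(np.float32)*1000))
E
python3 p.py 521 193 57 96.4
```

```text
(304, 178, 23, 37) ((527.6359252929688, 197.21377563476562), (28.23720932006836, 16.65064811706543), 6.447295665740967)
(304, 194, 23, 21) ((521.5394287109375, 196.52427673339844), (15.967794418334961, 16.65057373046875), 6.442485332489014)
t 2.90 tcp [520.1 189.5 133. ] F [-0.1 -0.2 -0.1] grip 0.698 j [ 0.22 -0.06  1.85 -0.    1.36  1.67]
x [-0.007 -0.002 -1.   ] y [ 0.994  0.113 -0.007] z [ 0.113 -0.994  0.001] jawdeg -83.5
delta now-axes cm [ 7.59  0.18 -0.34]
twist [-1.7993e+02 -6.3000e-01  1.1000e-01] delta after-twist cm [ 7.6  -0.13  0.34]
twist [0.07 0.07 0.4 ] delta after-twist cm [ 7.6   0.13 -0.34]
```

```bash
python3 -m inch '[{"fingers":0.4,"delta_pos":[2.6,0.1,-0.5],"twist":[0,0,0.4]},{"fingers":0.4,"delta_pos":[2.5,0,0],"twist":[0,0,0]},{"fingers":0.4,"delta_pos":[2.5,0,0],"twist":[0,0,0]},{"fingers":-1,"delta_pos":[0,0,0],"twist":[0,0,0]},{"fingers":-1,"delta_pos":[0,0,0],"twist":[0,0,0]}]'
python3 -m inch '[{"fingers":-1,"delta_pos":[0,0,0],"twist":[0,0,0]},{"fingers":-1,"delta_pos":[0,0,0],"twist":[0,0,0]},{"fingers":-1,"delta_pos":[0,0,0],"twist":[0,0,0]}]'; python3 p.py 538.8 36 57 96.4
```

```text
time: 3.52
tool_pos: [0.524, 0.1942, 0.0627]
tool_rot: [0.529, 0.474, 0.524, -0.469]
contact_force: [0.7, 0.4, 0.1]
gripper_width: 0.283
time: 3.9
tool_pos: [0.5229, 0.195, 0.0611]
tool_rot: [0.529, 0.473, 0.525, -0.469]
contact_force: [1.3, 1.3, -0.5]
gripper_width: -0.004
t 3.90 tcp [522.9 195.   61.1] F [ 1.3  1.3 -0.5] grip -0.004 j [ 0.22  0.02  1.9  -0.    1.21  1.68]
x [ 0.008  0.001 -1.   ] y [0.994 0.111 0.008] z [ 0.111 -0.994 -0.   ] jawdeg -83.6
delta now-axes cm [ 0.41 -0.19 15.97]
twist [179.99  -0.7    0.  ] delta after-twist cm [  0.41   0.19 -15.97]
twist [-0.01 -0.   -0.45] delta after-twist cm [ 0.41 -0.19 15.97]
```

The gripper shut fully, so nothing is between the jaws. I'll look before doing anything else.

```bash
python3 w.py w2.png; python3 -c "
from h import *
grab('scene','s2.png');f=grab('top','t2.png')"
```

```text
(no output)
```

View pics/w2.png

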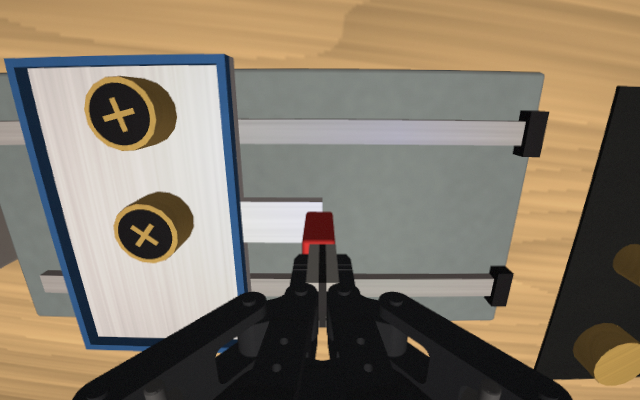

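View pics/s2.png

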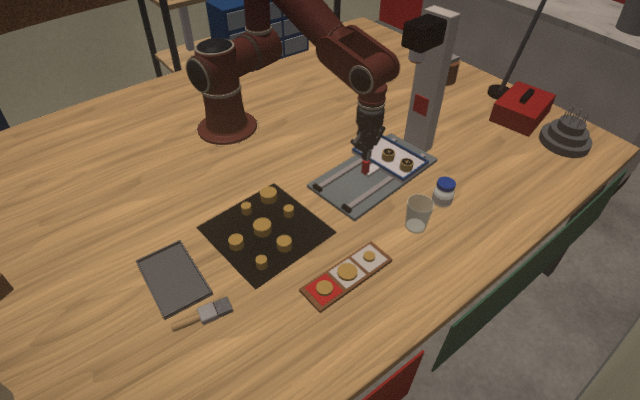

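View pics/t2.png

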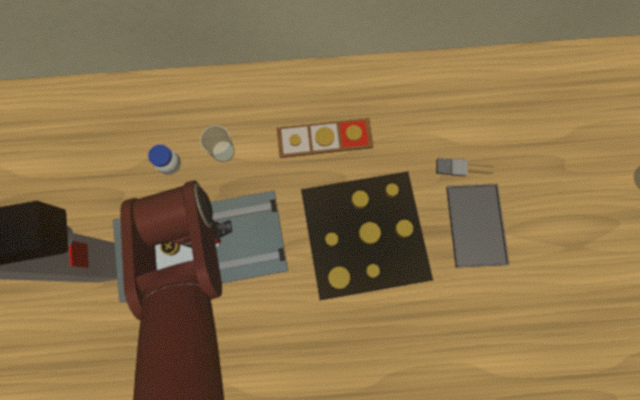

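```bash
python3 -c "
from h import *
a=cv2.imread('pics/w2.png');b=cv2.imread('pics/s2.png')
cv2.imwrite('pics/z2.png',np.hstack([cv2.resize(a[180:330,250:400],(400,400)),cv2.resize(b[80:220,310:450],(400,400),interpolation=cv2.INTER_CUBIC)]))
f=grab('wrist')
for p in [(319,220),(319,245),(322,300),(307,268),(335,268),(270,220),(150,300),(120,112)]: print(p,bydepth(f,[p])[0].round(3),f['range_z'][p[1],p[0]])
f=grab('scene')
for p in [(366,166),(366,160),(368,172),(366,150)]: print(p,bydepth(f,[p])[0].round(3))
"; python3 p.py
```

```text
(319, 220) [0.531 0.198 0.052] 0.18982804
(319, 245) [0.533 0.198 0.091] 0.15233922
(322, 300) [0.525 0.195 0.124] 0.12404345
(307, 268) [0.528 0.203 0.105] 0.1404774
(335, 268) [0.533 0.191 0.112] 0.13256851
(270, 220) [0.52  0.23  0.034] 0.20937294
(150, 300) [0.444 0.317 0.034] 0.22991294
(120, 112) [0.584 0.31  0.062] 0.16047543
(366, 166) [0.534 0.189 0.071]
(366, 160) [0.529 0.191 0.089]
(368, 172) [0.533 0.2   0.042]
(366, 150) [0.533 0.182 0.133]
t 4.15 tcp [522.6 194.9  60.6] F [ 0.1 -0.2 -0.1] grip 0.003 j [ 0.22  0.03  1.9  -0.    1.21  1.68]
x [ 0.007  0.001 -1.   ] y [0.994 0.111 0.007] z [ 0.111 -0.994  0.   ] jawdeg -83.6
```

View pics/z2.png

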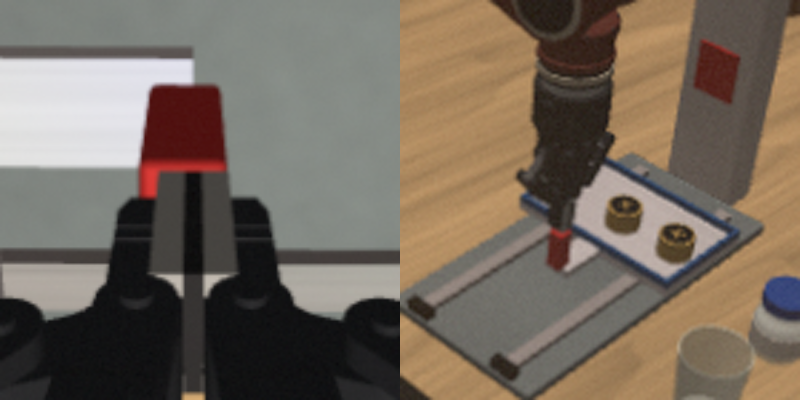

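```bash
python3 -c "
from h import *
f=grab('wrist'); print(np.array(f['pose']).round(3))
for u in (313,333):
  for v in range(236,300,6): print(u,v,bydepth(f,[(u,v)])[0].round(3),f['pixels'][v,u])
"; python3 p.py
```

```text
[[ 0.11  -0.945 -0.308  0.602]
 [-0.994 -0.105 -0.034  0.204]
 [-0.     0.31  -0.951  0.229]
 [ 0.     0.     0.     1.   ]]
313 236 [0.53  0.201 0.075] [17 18 81]
313 242 [0.529 0.201 0.08 ] [ 46  49 189]
313 248 [0.533 0.201 0.094] [64 67 71]
313 254 [0.533 0.2   0.1  ] [65 69 72]
313 260 [0.532 0.2   0.105] [63 67 69]
313 266 [0.532 0.2   0.111] [64 68 70]
313 272 [0.533 0.2   0.116] [64 67 69]
313 278 [0.532 0.2   0.12 ] [65 69 71]
313 284 [0.532 0.2   0.123] [176 185 193]
313 290 [0.534 0.2   0.13 ] [19 16 17]
313 296 [0.534 0.2   0.133] [21 18 18]
333 236 [0.531 0.19  0.074] [14 16 78]
333 242 [0.53  0.19  0.079] [ 37  40 171]
333 248 [0.533 0.191 0.094] [65 68 70]
333 254 [0.534 0.191 0.1  ] [64 67 70]
333 260 [0.533 0.191 0.105] [64 67 69]
333 266 [0.533 0.192 0.111] [64 69 70]
333 272 [0.533 0.192 0.116] [64 68 71]
333 278 [0.534 0.192 0.12 ] [63 67 70]
333 284 [0.534 0.192 0.125] [109 114 118]
333 290 [0.534 0.192 0.129] [18 19 18]
333 296 [0.534 0.192 0.133] [17 15 16]
t 4.20 tcp [522.6 194.9  60.5] F [-0.3  0.2 -0.3] grip 0.001 j [ 0.22  0.03  1.9  -0.    1.21  1.68]
x [ 0.007  0.001 -1.   ] y [0.994 0.111 0.007] z [ 0.111 -0.994  0.   ] jawdeg -83.6
```

The wrist depth puts the closed fingertips at z≈0.091 while the reported TCP is 0.061. The real tips therefore sit about 30 mm behind the reported TCP, and the jaws closed above the post (top 0.080). Laterally they agree. I'll allow for 30 mm in z from here, open the jaws, and descend while watching the force.

```bash
python3 -m inch '[{"fingers":0.4,"delta_pos":[0,0,0],"twist":[0,0,0]},{"fingers":0.4,"delta_pos":[0,-0.1,0],"twist":[0,0,0]},{"fingers":0.4,"delta_pos":[0,0,0],"twist":[0,0,0]},{"fingers":0.4,"delta_pos":[0,0,0],"twist":[0,0,0]}]'
python3 -m inch '[{"fingers":0.4,"delta_pos":[1.1,0,0],"twist":[0,0,0]},{"fingers":0.4,"delta_pos":[1.1,0,0],"twist":[0,0,0]},{"fingers":0.4,"delta_pos":[1.0,0,0],"twist":[0,0,0]},{"fingers":0.4,"delta_pos":[0,0,0],"twist":[0,0,0]}]'
python3 w.py w3.png; python3 p.py
```

```text
time: 4.7
tool_pos: [0.5217, 0.1947, 0.0606]
tool_rot: [0.529, 0.473, 0.525, -0.47]
contact_force: [0.5, 0.3, 0.9]
gripper_width: 0.701
time: 5.2
tool_pos: [0.5206, 0.1945, 0.0268]
tool_rot: [0.528, 0.472, 0.526, -0.47]
contact_force: [-0.6, 0.2, -0.1]
gripper_width: 0.699
t 5.25 tcp [521.3 194.6  27.7] F [-0.8  0.1  0.2] grip 0.697 j [ 0.22  0.07  1.91 -0.    1.15  1.68]
x [ 0.005  0.    -1.   ] y [0.994 0.111 0.005] z [ 0.111 -0.994  0.   ] jawdeg -83.6
```

View pics/w3.png

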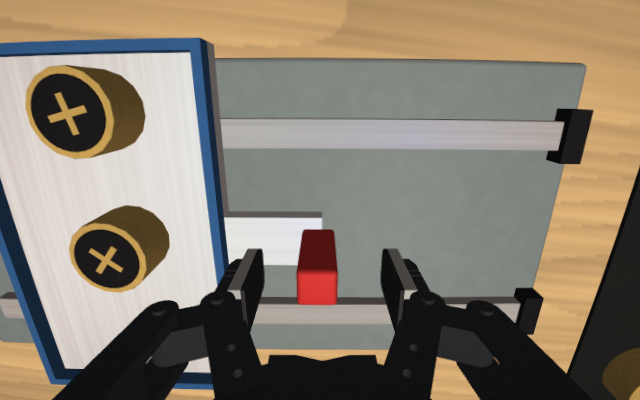

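The post top at (317,287) now sits between the pads, so I'll close.

```bash
python3 -m inch '[{"fingers":-1,"delta_pos":[0,0,0],"twist":[0,0,0]},{"fingers":-1,"delta_pos":[0,0,0],"twist":[0,0,0]},{"fingers":-1,"delta_pos":[0,0,0],"twist":[0,0,0]},{"fingers":-1,"delta_pos":[0,0,0],"twist":[0,0,0]},{"fingers":-1,"delta_pos":[0,0,0],"twist":[0,0,0]}]'; python3 p.py 538.8 36 27.5 96.4
```

```text
time: 5.88
tool_pos: [0.5223, 0.1951, 0.0294]
tool_rot: [0.529, 0.474, 0.525, -0.469]
contact_force: [-2.2, 1.1, 4.7]
gripper_width: 0.195
t 5.88 tcp [522.3 195.1  29.4] F [-2.2  1.1  4.7] grip 0.195 j [ 0.22  0.07  1.91 -0.    1.15  1.68]
x [ 0.008  0.002 -1.   ] y [0.994 0.111 0.008] z [ 0.111 -0.994 -0.001] jawdeg -83.6
delta now-axes cm [ 0.18 -0.13 16.  ]
twist [ 1.7997e+02 -7.1000e-01  6.0000e-02] delta after-twist cm [  0.19   0.13 -16.  ]
twist [-0.03 -0.04 -0.45] delta after-twist cm [ 0.19 -0.13 16.  ]
```

```bash
python3 -m inch '[{"fingers":-1,"delta_pos":[0,0,1],"twist":[0,0,0]},{"fingers":-1,"delta_pos":[0,0,2],"twist":[0,0,0]},{"fingers":-1,"delta_pos":[0,0,2],"twist":[0,0,0]},{"fingers":-1,"delta_pos":[0,0,2],"twist":[0,0,0]},{"fingers":-1,"delta_pos":[0,0,2],"twist":[0,0,0]}]'
python3 -m inch '[{"fingers":-1,"delta_pos":[0,0,2],"twist":[0,0,0]},{"fingers":-1,"delta_pos":[0,0,2],"twist":[0,0,0]},{"fingers":-1,"delta_pos":[0,0,2],"twist":[0,0,0]},{"fingers":-1,"delta_pos":[0,0,0.7],"twist":[0,0,0]},{"fingers":-1,"delta_pos":[0,0,0],"twist":[0,0,0]}]';python3 p.py 538.8 36 27.5 96.4
```

```text
time: 6.5
tool_pos: [0.5319, 0.1052, 0.0294]
tool_rot: [0.528, 0.473, 0.526, -0.469]
contact_force: [-2.6, 2.0, 5.4]
gripper_width: 0.199
time: 7.12
tool_pos: [0.5379, 0.0493, 0.0294]
tool_rot: [0.522, 0.478, 0.531, -0.465]
contact_force: [-6.4, 40.9, 11.1]
gripper_width: 0.197
t 7.12 tcp [537.9  49.3  29.4] F [-6.4 40.9 11.1] grip 0.197 j [-0.06  0.03  1.95  0.02  1.16  1.39]
x [ 0.004  0.022 -1.   ] y [0.994 0.11  0.006] z [ 0.11  -0.994 -0.022] jawdeg -83.7
delta now-axes cm [ 0.16 -0.06  1.34]
twist [179.89  -0.56   1.94] delta after-twist cm [ 0.19  0.06 -1.33]
twist [-0.1  -1.24 -0.36] delta after-twist cm [ 0.19 -0.06  1.33]
```

```bash
python3 -m inch '[{"fingers":-1,"delta_pos":[0,0,-0.5],"twist":[0,0,0]},{"fingers":-1,"delta_pos":[0,0,-0.5],"twist":[0,0,0]},{"fingers":-1,"delta_pos":[0,0,0],"twist":[0,0,0]}]'; python3 p.py; python3 w.py w4.png;  python3 -c "
from h import *
f=grab('top','t4.png'); grab('scene','s4.png')"
```

```text
time: 7.5
tool_pos: [0.5379, 0.0493, 0.0295]
tool_rot: [0.529, 0.473, 0.526, -0.47]
contact_force: [-4.7, 1.5, 8.3]
gripper_width: 0.197
t 7.50 tcp [537.9  49.3  29.5] F [-4.7  1.5  8.3] grip 0.197 j [-0.05  0.03  1.95  0.    1.16  1.41]
x [ 0.006  0.001 -1.   ] y [0.994 0.112 0.006] z [ 0.112 -0.994 -0.   ] jawdeg -83.6
```

View pics/w4.png

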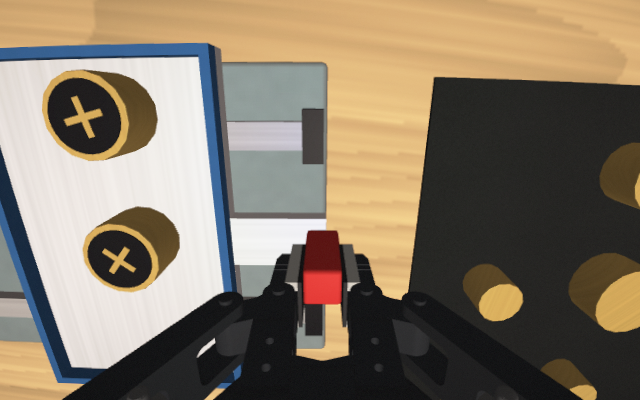

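View pics/t4.png

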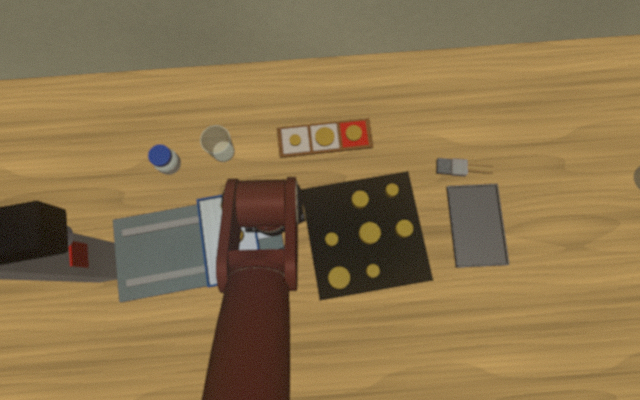

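View pics/s4.png

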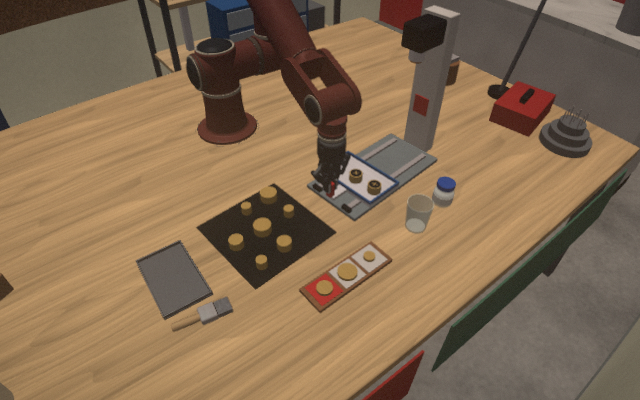

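The carriage stopped solid after 147 mm (41 N, no creep, and no spring-back on release), so it is at its outer stop; it had evidently started a little out from home. Next I'll release, rise and measure the pieces.

```bash
python3 -m inch '[{"fingers":0.4,"delta_pos":[0,0,0],"twist":[0,0,0]},{"fingers":0.4,"delta_pos":[0,0,0],"twist":[0,0,0]},{"fingers":0.4,"delta_pos":[0,0,0],"twist":[0,0,0]},{"fingers":0.4,"delta_pos":[-4,0,0],"twist":[0,0,0]},{"fingers":0.4,"delta_pos":[-4,0,0],"twist":[0,0,0]}]'
python3 -m inch '[{"fingers":0.4,"delta_pos":[-3,0,-3],"twist":[0,0,0]},{"fingers":0.4,"delta_pos":[-1,0,-4],"twist":[0,0,0]},{"fingers":0.4,"delta_pos":[0,0,0],"twist":[0,0,0]}]'
python3 p.py; python3 - <<'E'
from h import *
f=grab('wrist','w5.png')
T=np.array(f['pose']);print(T[:3,3].round(3))
hsv=cv2.cvtColor(f['pixels'],cv2.COLOR_BGR2HSV)
blk=cv2.inRange(hsv,(0,0,0),(180,255,60)); 
cs,_=cv2.findContours(blk,cv2.RETR_LIST,cv2.CHAIN_APPROX_NONE)
for c in cs:
    A=cv2.contourArea(c)
    if 300<A<8000:
        w=onplane(f,c.reshape(-1,2),.060)[:,:2].astype(np.float32)*1000
        e=cv2.fitEllipse(w); print(cv2.boundingRect(c),np.round(e[0],1),np.round(e[1],1))
blue=cv2.inRange(hsv,(100,90,40),(130,255,255))
c=max(cv2.findContours(blue,cv2.RETR_EXTERNAL,cv2.CHAIN_APPROX_NONE)[0],key=cv2.contourArea)
print(cv2.minAreaRect(onplane(f,c.reshape(-1,2),.043)[:,:2].astype(np.float32)*1000))
E
```

```text
time: 8.28
tool_pos: [0.537, 0.0485, 0.1087]
tool_rot: [0.528, 0.473, 0.526, -0.47]
contact_force: [0.7, 0.9, -0.1]
gripper_width: 0.697
time: 8.65
tool_pos: [0.5301, 0.1199, 0.15]
tool_rot: [0.53, 0.473, 0.526, -0.468]
contact_force: [-0.1, -0.5, -0.2]
gripper_width: 0.702
t 8.65 tcp [530.1 119.9 150. ] F [-0.1 -0.5 -0.2] grip 0.702 j [ 0.09 -0.11  1.87  0.    1.37  1.54]
x [ 0.009  0.001 -1.   ] y [0.993 0.114 0.01 ] z [ 0.114 -0.993 -0.   ] jawdeg -83.4
[0.609 0.129 0.318]
(531, 278, 41, 37) [ 448.3 -121.8] [29.5 54.6]
(457, 272, 55, 43) [446.4 -51.4] [39.6 63.4]
(478, 207, 43, 37) [518.1 -44.9] [28.5 45. ]
(549, 201, 64, 53) [ 524.9 -124.2] [46.7 68.3]
(268, 175, 34, 34) [527.2 153.4] [24.  29.3]
(566, 127, 61, 46) [ 597.1 -111.2] [37.6 57. ]
(268, 94, 28, 28) [598.6 161.1] [18.1 18.6]
(262, 87, 38, 41) [599.3 162.7] [27.  31.9]
((524.4620361328125, 166.0560302734375), (209.27740478515625, 129.96743774414062), 6.156606674194336)
```

View pics/w5.png

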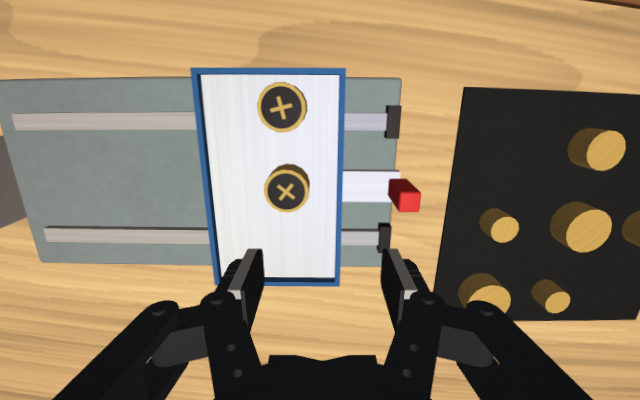

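The wrist view shows finished pieces at (288,191) and (282,106), and the rim measures 209×130 mm as it should. I'll grasp the nearer piece at (529,155).

```bash
python3 p.py 529 155 10 96.4
```

```text
t 8.70 tcp [529.6 118.7 148.9] F [ 0.  -0.2 -0.3] grip 0.702 j [ 0.08 -0.11  1.87 -0.    1.37  1.54]
x [ 0.008  0.    -1.   ] y [0.994 0.113 0.008] z [ 0.113 -0.994  0.   ] jawdeg -83.5
delta now-axes cm [13.89  0.24 -3.62]
twist [-1.799e+02  6.900e-01  4.000e-02] delta after-twist cm [13.89 -0.34  3.61]
twist [ 0.1   0.03 -0.44] delta after-twist cm [13.89  0.34 -3.61]
```

```bash
python3 -m inch '[{"fingers":0.25,"delta_pos":[0,0.3,-3.6],"twist":[0,0,-0.4]},{"fingers":0.25,"delta_pos":[4,0,0],"twist":[0,0,0]},{"fingers":0.25,"delta_pos":[4,0,0],"twist":[0,0,0]},{"fingers":0.25,"delta_pos":[2,0,0],"twist":[0,0,0]},{"fingers":0.25,"delta_pos":[0,0,0],"twist":[0,0,0]}]'
python3 w.py w6.png; python3 p.py 529 155 10 96.4
```

```text
time: 9.32
tool_pos: [0.5271, 0.1534, 0.0465]
tool_rot: [0.526, 0.47, 0.528, -0.473]
contact_force: [-0.7, 0.1, 0.4]
gripper_width: 0.625
t 9.38 tcp [528.6 153.7  48.4] F [ 0.3 -0.3  0.2] grip 0.624 j [ 0.15  0.03  1.91 -0.    1.2   1.61]
x [-0.001 -0.    -1.   ] y [ 0.994  0.11  -0.001] z [ 0.11  -0.994  0.   ] jawdeg -83.7
delta now-axes cm [ 3.84  0.06 -0.12]
twist [ 1.7994e+02  7.0000e-02 -1.0000e-02] delta after-twist cm [ 3.84 -0.05  0.12]
twist [-0.06  0.01  0.05] delta after-twist cm [ 3.84  0.05 -0.12]
```

View pics/w6.png

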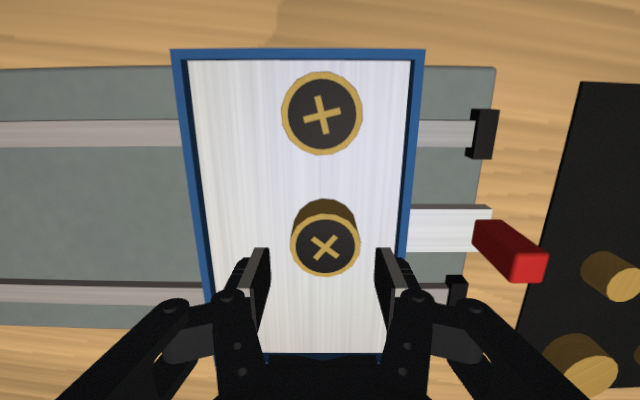

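The piece at (326,244) is centred between the pads. I'll descend and close.

```bash
python3 -m inch '[{"fingers":0.25,"delta_pos":[1.9,0.1,0],"twist":[0,0,0]},{"fingers":0.25,"delta_pos":[1.9,0,0],"twist":[0,0,0]},{"fingers":0.25,"delta_pos":[0,0,0],"twist":[0,0,0]},{"fingers":-1,"delta_pos":[0,0,0],"twist":[0,0,0]},{"fingers":-1,"delta_pos":[0,0,0],"twist":[0,0,0]}]'
python3 -m inch '[{"fingers":-1,"delta_pos":[0,0,0],"twist":[0,0,0]},{"fingers":-1,"delta_pos":[0,0,0],"twist":[0,0,0]}]'
python3 w.py w7.png; python3 p.py 529 155 10 96.4
```

```text
time: 10.0
tool_pos: [0.5297, 0.1545, 0.0108]
tool_rot: [0.527, 0.472, 0.527, -0.471]
contact_force: [0.7, -0.5, -2.1]
gripper_width: 0.448
time: 10.25
tool_pos: [0.5296, 0.1544, 0.0107]
tool_rot: [0.527, 0.471, 0.527, -0.471]
contact_force: [0.5, 0.6, -2.3]
gripper_width: 0.447
t 10.30 tcp [529.6 154.4  10.7] F [-0.5  0.5 -2.6] grip 0.449 j [0.15 0.09 1.93 0.   1.13 1.61]
x [ 0.  0. -1.] y [0.994 0.111 0.   ] z [ 0.111 -0.994 -0.   ] jawdeg -83.6
delta now-axes cm [ 0.07 -0.05 -0.06]
twist [ 1.7998e+02 -1.0000e-02  1.0000e-02] delta after-twist cm [0.07 0.05 0.06]
twist [-0.02 -0.01 -0.01] delta after-twist cm [ 0.07 -0.05 -0.06]
```

View pics/w7.png

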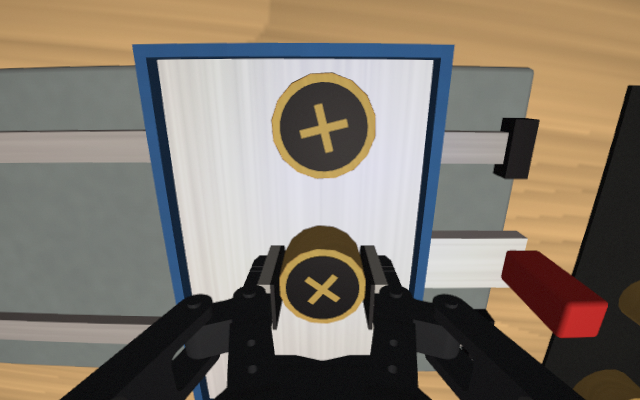

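```bash
python3 -m inch '[{"fingers":-1,"delta_pos":[-2,0,0],"twist":[0,0,0]},{"fingers":-1,"delta_pos":[-4,0,0],"twist":[0,0,0]},{"fingers":-1,"delta_pos":[-4,0,0],"twist":[0,0,0]},{"fingers":-1,"delta_pos":[0,0,4],"twist":[0,0,0]},{"fingers":-1,"delta_pos":[0,0,4],"twist":[0,0,0]}]'; python3 p.py 469 -425 90 96.4
```

```text
time: 10.92
tool_pos: [0.5395, 0.0743, 0.1134]
tool_rot: [0.528, 0.472, 0.526, -0.47]
contact_force: [0.6, 0.3, -2.3]
gripper_width: 0.452
t 10.93 tcp [539.5  74.3 113.4] F [ 0.6  0.3 -2.3] grip 0.452 j [ 0.   -0.07  1.89 -0.    1.31  1.46]
x [ 0.004 -0.    -1.   ] y [0.994 0.113 0.004] z [ 0.113 -0.994  0.001] jawdeg -83.5
delta now-axes cm [  2.32 -12.64  48.81]
twist [-1.7993e+02  3.4000e-01  5.0000e-02] delta after-twist cm [  2.34  12.57 -48.83]
twist [ 0.07  0.03 -0.21] delta after-twist cm [  2.34 -12.57  48.83]
```

```bash
python3 -m inch '[{"fingers":-1,"delta_pos":[0,-1,4],"twist":[0,0,0]},{"fingers":-1,"delta_pos":[0,-1,4],"twist":[0,0,0]},{"fingers":-1,"delta_pos":[0,-1,4],"twist":[0,0,0]},{"fingers":-1,"delta_pos":[0,-1,4],"twist":[0,0,0]},{"fingers":-1,"delta_pos":[0,-1,4],"twist":[0,0,0]}]'
python3 -m inch '[{"fingers":-1,"delta_pos":[0,-1,4],"twist":[0,0,0]},{"fingers":-1,"delta_pos":[0,-1,4],"twist":[0,0,0]},{"fingers":-1,"delta_pos":[0,-1,4],"twist":[0,0,0]},{"fingers":-1,"delta_pos":[0,-1,4],"twist":[0,0,0]},{"fingers":-1,"delta_pos":[0,-1,4],"twist":[0,0,0]}]'
python3 -m inch '[{"fingers":-1,"delta_pos":[0,-1.3,4],"twist":[0,0,0]},{"fingers":-1,"delta_pos":[0,-1.2,4],"twist":[0,0,0]},{"fingers":-1,"delta_pos":[0,0,0],"twist":[0,0,0]}]'
python3 p.py 469 -425 -17 91
python3 - <<'E'
from h import *
f=grab('wrist','w8.png'); grab('top','t8.png')
for p in [(320,180),(250,200),(400,200)]: print(bydepth(f,[p])[0].round(3))
E
```

```text
time: 11.55
tool_pos: [0.5111, -0.1309, 0.1123]
tool_rot: [0.528, 0.472, 0.526, -0.471]
contact_force: [-0.2, -0.2, -3.0]
gripper_width: 0.444
time: 12.18
tool_pos: [0.4836, -0.3354, 0.1123]
tool_rot: [0.528, 0.471, 0.526, -0.471]
contact_force: [0.8, -0.1, -2.7]
gripper_width: 0.447
time: 12.55
tool_pos: [0.4671, -0.4191, 0.1124]
tool_rot: [0.527, 0.472, 0.525, -0.473]
contact_force: [0.5, 0.2, -2.3]
gripper_width: 0.448
t 12.55 tcp [ 467.1 -419.1  112.4] F [ 0.5  0.2 -2.3] grip 0.448 j [-0.85  0.13  1.69 -0.    1.32  0.61]
x [ 0.001 -0.002 -1.   ] y [0.994 0.108 0.001] z [ 0.108 -0.994  0.002] jawdeg -83.8
delta now-axes cm [12.94  0.12  0.58]
twist [-1.7481e+02  9.0000e-02  1.9000e-01] delta after-twist cm [12.94 -0.18 -0.59]
twist [ 5.19  0.12 -0.06] delta after-twist cm [12.94  0.18  0.59]
[ 0.474 -0.417  0.004]
[ 0.445 -0.352 -0.   ]
[ 0.461 -0.495 -0.001]
```

View pics/w8.png

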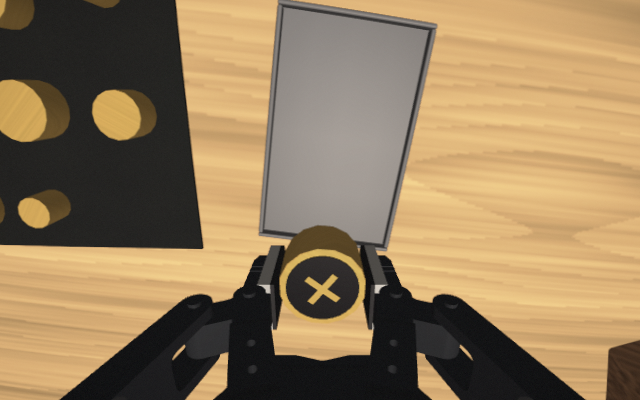

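View pics/t8.png

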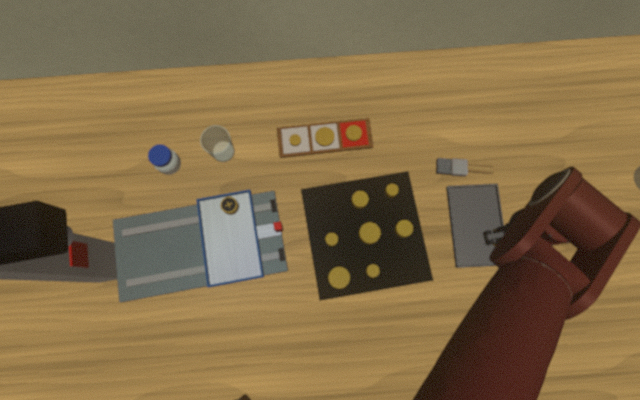

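The tray corners in the wrist view are near (280,2), (437,24), (388,248) and (260,234). I'll project them.

```bash
python3 - <<'E'
from h import *
f=grab('wrist')
w=onplane(f,[(279,1),(437,24),(387,249),(259,234)],.014); print(w.round(4)); print(w.mean(0), [np.linalg.norm(w[i]-w[(i+1)%4]).round(3) for i in range(4)])
E
python3 p.py 469 -425 -17 91
```

```text
[[ 0.613  -0.3673  0.014 ]
 [ 0.6111 -0.4898  0.014 ]
 [ 0.4157 -0.4847  0.014 ]
 [ 0.4181 -0.3616  0.014 ]]
[ 0.51449082 -0.42587333  0.014     ] [np.float64(0.123), np.float64(0.195), np.float64(0.123), np.float64(0.195)]
t 12.70 tcp [ 467.8 -415.7  111.3] F [ 0.7  0.3 -2.5] grip 0.449 j [-0.85  0.13  1.7   0.    1.32  0.61]
x [ 0.  0. -1.] y [0.994 0.111 0.   ] z [ 0.111 -0.994 -0.   ] jawdeg -83.6
delta now-axes cm [1.283e+01 1.000e-02 9.400e-01]
twist [-1.7461e+02  3.0000e-02 -0.0000e+00] delta after-twist cm [12.83 -0.11 -0.94]
twist [ 5.39 -0.   -0.02] delta after-twist cm [12.83  0.11  0.94]
```

```bash
python3 -m inch '[{"fingers":-1,"delta_pos":[0,0,0],"twist":[6,0,0]},{"fingers":-1,"delta_pos":[4,0.1,0.9],"twist":[0,0,0]},{"fingers":-1,"delta_pos":[4,0,0],"twist":[0,0,0]},{"fingers":-1,"delta_pos":[3,0,0],"twist":[0,0,0]},{"fingers":-1,"delta_pos":[0,0,0],"twist":[0,0,0]}]'; python3 p.py 469 -425 -19 91
```

```text
time: 13.32
tool_pos: [0.4672, -0.4217, -0.0024]
tool_rot: [0.5, 0.498, 0.505, -0.498]
contact_force: [0.7, 1.2, -2.4]
gripper_width: 0.451
t 13.32 tcp [ 467.2 -421.7   -2.4] F [ 0.7  1.2 -2.4] grip 0.451 j [-0.85  0.28  1.74  0.    1.14  0.71]
x [-0.005  0.005 -1.   ] y [ 1.     0.008 -0.004] z [ 0.008 -1.    -0.005] jawdeg -89.5
delta now-axes cm [1.66 0.19 0.34]
twist [179.47   0.4    0.49] delta after-twist cm [ 1.66 -0.18 -0.34]
twist [-0.53 -0.31  0.25] delta after-twist cm [1.66 0.18 0.34]
```

```bash
python3 -m inch '[{"fingers":-1,"delta_pos":[0.8,0.1,0.3],"twist":[0,0,0]},{"fingers":-1,"delta_pos":[0.6,0,0],"twist":[0,0,0]},{"fingers":-1,"delta_pos":[0.2,0,0],"twist":[0,0,0]},{"fingers":-1,"delta_pos":[0,0,0],"twist":[0,0,0]}]'; python3 p.py 469 -425 -19.3 91
```

```text
time: 13.82
tool_pos: [0.4698, -0.4282, -0.0151]
tool_rot: [0.502, 0.498, 0.502, -0.498]
contact_force: [-0.0, 0.1, -3.2]
gripper_width: 0.452
t 13.82 tcp [ 469.8 -428.2  -15.1] F [-0.   0.1 -3.2] grip 0.452 j [-0.86  0.3   1.73  0.    1.11  0.71]
x [ 0. -0. -1.] y [1.    0.007 0.   ] z [ 0.007 -1.     0.   ] jawdeg -89.6
delta now-axes cm [ 0.42 -0.08 -0.32]
twist [ 1.7938e+02 -2.0000e-02 -2.0000e-02] delta after-twist cm [0.42 0.07 0.32]
twist [-0.62  0.01 -0.01] delta after-twist cm [ 0.42 -0.07 -0.32]
```

```bash
python3 -m inch '[{"fingers":-1,"delta_pos":[0.2,0,-0.2],"twist":[0,0,0]},{"fingers":-1,"delta_pos":[0.1,0,0],"twist":[0,0,0]},{"fingers":-1,"delta_pos":[0,0,0],"twist":[0,0,0]}]'; python3 p.py 469 -425 -19.3 91
```

```text
time: 14.2
tool_pos: [0.4696, -0.4259, -0.0185]
tool_rot: [0.502, 0.498, 0.502, -0.498]
contact_force: [0.1, -1.5, -2.5]
gripper_width: 0.447
t 14.20 tcp [ 469.6 -425.9  -18.5] F [ 0.1 -1.5 -2.5] grip 0.447 j [-0.85  0.3   1.73 -0.    1.11  0.71]
x [-0.  0. -1.] y [ 1.     0.007 -0.   ] z [ 0.007 -1.    -0.   ] jawdeg -89.6
delta now-axes cm [ 0.08 -0.06 -0.09]
twist [1.7939e+02 2.0000e-02 1.0000e-02] delta after-twist cm [0.08 0.06 0.09]
twist [-0.61 -0.01  0.01] delta after-twist cm [ 0.08 -0.06 -0.09]
```

Less than 1 mm above the floor. I'll release to 53 mm and rise.

```bash
python3 -m inch '[{"fingers":0.25,"delta_pos":[0.1,0,0],"twist":[0,0,0]},{"fingers":0.25,"delta_pos":[0,0,0],"twist":[0,0,0]},{"fingers":0.25,"delta_pos":[-3,0,0],"twist":[0,0,0]},{"fingers":0.25,"delta_pos":[-5,0,0],"twist":[0,0,0]},{"fingers":0.25,"delta_pos":[-5,0,0],"twist":[0,0,0]}]'; python3 w.py w9.png; python3 p.py 600 163.5 110 96.4
```

```text
time: 14.82
tool_pos: [0.4696, -0.426, 0.1122]
tool_rot: [0.502, 0.498, 0.502, -0.498]
contact_force: [0.6, -0.2, 0.7]
gripper_width: 0.62
t 14.88 tcp [ 473.  -429.7  121.5] F [ 3.  -2.6  6.3] grip 0.623 j [-0.85  0.14  1.66  0.    1.32  0.71]
x [ 0.009 -0.01  -1.   ] y [1.    0.007 0.009] z [ 0.007 -1.     0.01 ] jawdeg -89.6
delta now-axes cm [  0.66  13.1  -59.24]
twist [173.99  -0.72  -0.93] delta after-twist cm [  1.15 -19.23  57.53]
twist [-6.01  0.61 -0.47] delta after-twist cm [  1.15  19.23 -57.53]
```

View pics/w9.png

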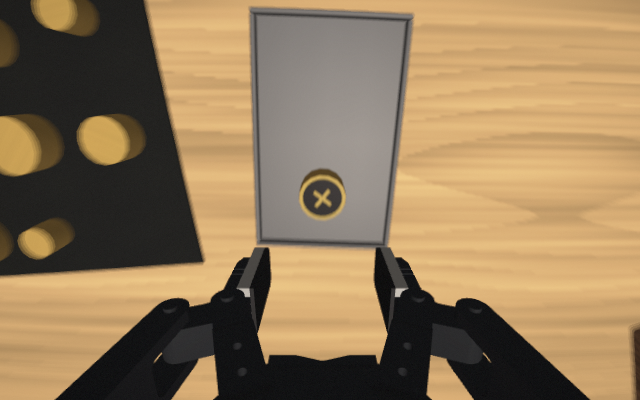

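The first piece stands in the tray at (322,197). On to the second one.

```bash
python3 -m inch '[{"fingers":0.25,"delta_pos":[0,0,0],"twist":[-6,0,0]},{"fingers":0.25,"delta_pos":[0,1.5,-4.4],"twist":[0,0,0]},{"fingers":0.25,"delta_pos":[0,1.5,-4.4],"twist":[0,0,0]},{"fingers":0.25,"delta_pos":[0,1.5,-4.4],"twist":[0,0,0]},{"fingers":0.25,"delta_pos":[0,1.5,-4.4],"twist":[0,0,0]}]'
python3 -m inch '[{"fingers":0.25,"delta_pos":[0,1.5,-4.4],"twist":[0,0,0]},{"fingers":0.25,"delta_pos":[0,1.5,-4.4],"twist":[0,0,0]},{"fingers":0.25,"delta_pos":[0,1.5,-4.4],"twist":[0,0,0]},{"fingers":0.25,"delta_pos":[0,1.5,-4.4],"twist":[0,0,0]},{"fingers":0.25,"delta_pos":[0,1.5,-4.4],"twist":[0,0,0]}]'
python3 -m inch '[{"fingers":0.25,"delta_pos":[0,1.5,-4.4],"twist":[0,0,0]},{"fingers":0.25,"delta_pos":[0,1.5,-4.4],"twist":[0,0,0]},{"fingers":0.25,"delta_pos":[0,1.4,-4.4],"twist":[0,0,0]},{"fingers":0.25,"delta_pos":[0,1.3,-4.4],"twist":[0,0,0]},{"fingers":0.25,"delta_pos":[0,0,0],"twist":[0,0,0]}]'
python3 p.py 600 163.5 10 96.4; python3 w.py w10.png
```

```text
time: 15.5
tool_pos: [0.5102, -0.2433, 0.1111]
tool_rot: [0.527, 0.472, 0.527, -0.471]
contact_force: [1.0, 0.5, 0.2]
gripper_width: 0.625
time: 16.12
tool_pos: [0.5604, -0.0161, 0.1112]
tool_rot: [0.527, 0.472, 0.527, -0.471]
contact_force: [0.6, 0.2, 0.5]
gripper_width: 0.623
time: 16.75
tool_pos: [0.5973, 0.1665, 0.111]
tool_rot: [0.528, 0.471, 0.528, -0.47]
contact_force: [0.1, -0.6, 0.0]
gripper_width: 0.626
t 16.75 tcp [597.3 166.5 111. ] F [ 0.1 -0.6  0. ] grip 0.626 j [0.15 0.12 1.71 0.   1.31 1.61]
x [ 0.001  0.001 -1.   ] y [0.993 0.115 0.001] z [ 0.115 -0.993 -0.   ] jawdeg -83.4
delta now-axes cm [10.1   0.22  0.33]
twist [-1.7979e+02  1.1000e-01 -4.0000e-02] delta after-twist cm [10.1  -0.23 -0.32]
twist [ 0.21 -0.02 -0.07] delta after-twist cm [10.1   0.23  0.32]
```

View pics/w10.png

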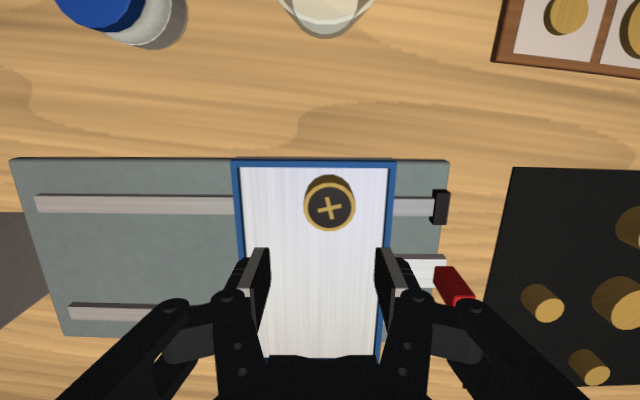

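```bash
python3 -m inch '[{"fingers":0.25,"delta_pos":[3,0.2,0.3],"twist":[0,0,0]},{"fingers":0.25,"delta_pos":[3,0,0],"twist":[0,0,0]},{"fingers":0.25,"delta_pos":[2,0,0],"twist":[0,0,0]},{"fingers":0.25,"delta_pos":[1,0,0],"twist":[0,0,0]},{"fingers":0.25,"delta_pos":[0,0,0],"twist":[0,0,0]}]'
python3 p.py 600 163.5 10 96.4; python3 w.py w11.png
```

```text
time: 17.42
tool_pos: [0.599, 0.1606, 0.0203]
tool_rot: [0.527, 0.471, 0.527, -0.472]
contact_force: [0.1, 0.1, 0.2]
gripper_width: 0.622
t 17.43 tcp [599.  160.6  20.3] F [0.1 0.1 0.2] grip 0.622 j [ 0.14  0.22  1.76 -0.    1.16  1.6 ]
x [-0.001 -0.    -1.   ] y [ 0.994  0.111 -0.001] z [ 0.111 -0.994  0.   ] jawdeg -83.6
delta now-axes cm [ 1.02  0.13 -0.28]
twist [ 1.7996e+02  7.0000e-02 -1.0000e-02] delta after-twist cm [ 1.03 -0.13  0.28]
twist [-0.04  0.    0.05] delta after-twist cm [ 1.03  0.13 -0.28]
```

View pics/w11.png

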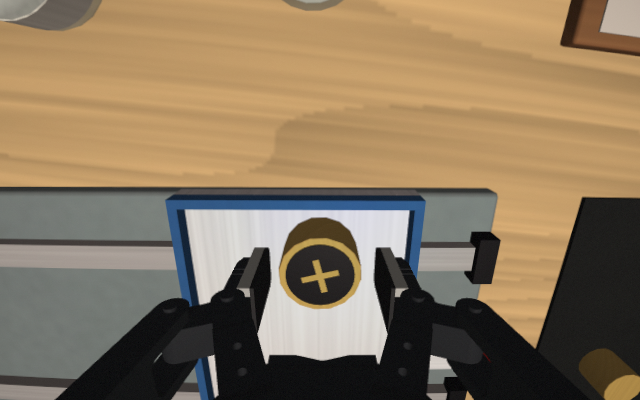

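Centred at (320,272). Descend 1 cm and close.

```bash
python3 -m inch '[{"fingers":0.25,"delta_pos":[1,0.1,0],"twist":[0,0,0]},{"fingers":-1,"delta_pos":[0,0,0],"twist":[0,0,0]},{"fingers":-1,"delta_pos":[0,0,0],"twist":[0,0,0]},{"fingers":-1,"delta_pos":[0,0,0],"twist":[0,0,0]},{"fingers":-1,"delta_pos":[0,0,0],"twist":[0,0,0]}]'
python3 p.py
python3 -m inch '[{"fingers":-1,"delta_pos":[-2,0,0],"twist":[0,0,0]},{"fingers":-1,"delta_pos":[-4,0,0],"twist":[0,0,0]},{"fingers":-1,"delta_pos":[-4,0,0],"twist":[0,0,0]},{"fingers":-1,"delta_pos":[0,0,4],"twist":[0,0,0]},{"fingers":-1,"delta_pos":[0,0,4],"twist":[0,0,0]}]'; python3 p.py 560 -427 110 96.4
```

```text
time: 18.1
tool_pos: [0.6002, 0.1612, 0.0105]
tool_rot: [0.527, 0.471, 0.527, -0.471]
contact_force: [0.8, 0.6, -3.3]
gripper_width: 0.446
t 18.10 tcp [600.2 161.2  10.5] F [ 0.8  0.6 -3.3] grip 0.446 j [0.14 0.24 1.76 0.   1.15 1.6 ]
x [-0.  0. -1.] y [ 0.994  0.111 -0.   ] z [ 0.111 -0.994 -0.   ] jawdeg -83.6
time: 18.73
tool_pos: [0.6099, 0.0811, 0.1132]
tool_rot: [0.528, 0.472, 0.527, -0.47]
contact_force: [0.2, -0.3, -3.4]
gripper_width: 0.448
t 18.73 tcp [609.9  81.1 113.2] F [ 0.2 -0.3 -3.4] grip 0.448 j [ 0.01  0.1   1.72 -0.    1.32  1.47]
x [ 0.003 -0.    -1.   ] y [0.994 0.113 0.003] z [ 0.113 -0.994  0.   ] jawdeg -83.5
delta now-axes cm [  0.31 -10.68  49.92]
twist [-1.7994e+02  2.7000e-01  4.0000e-02] delta after-twist cm [  0.32  10.62 -49.93]
twist [ 0.06  0.03 -0.17] delta after-twist cm [  0.32 -10.62  49.93]
```

```bash
python3 -m inch '[{"fingers":-1,"delta_pos":[0,-0.9,4.2],"twist":[0,0,0]},{"fingers":-1,"delta_pos":[0,-0.9,4.2],"twist":[0,0,0]},{"fingers":-1,"delta_pos":[0,-0.9,4.2],"twist":[0,0,0]},{"fingers":-1,"delta_pos":[0,-0.9,4.2],"twist":[0,0,0]},{"fingers":-1,"delta_pos":[0,-0.9,4.2],"twist":[0,0,0]}]'
python3 -m inch '[{"fingers":-1,"delta_pos":[0,-0.9,4.2],"twist":[0,0,0]},{"fingers":-1,"delta_pos":[0,-0.9,4.2],"twist":[0,0,0]},{"fingers":-1,"delta_pos":[0,-0.9,4.2],"twist":[0,0,0]},{"fingers":-1,"delta_pos":[0,-0.9,4.2],"twist":[0,0,0]},{"fingers":-1,"delta_pos":[0,-0.9,4.2],"twist":[0,0,0]}]'
python3 -m inch '[{"fingers":-1,"delta_pos":[0,-0.8,3.9],"twist":[0,0,0]},{"fingers":-1,"delta_pos":[0,-0.8,3.8],"twist":[0,0,0]},{"fingers":-1,"delta_pos":[0,0,0],"twist":[5.4,0,0]},{"fingers":-1,"delta_pos":[0,0,0],"twist":[0,0,0]}]'
python3 p.py 560 -427 -17 91
```

```text
time: 19.35
tool_pos: [0.5876, -0.1335, 0.1121]
tool_rot: [0.528, 0.472, 0.527, -0.471]
contact_force: [1.0, 0.5, -3.0]
gripper_width: 0.452
time: 19.98
tool_pos: [0.5662, -0.3473, 0.112]
tool_rot: [0.527, 0.471, 0.527, -0.471]
contact_force: [0.1, -0.1, -1.9]
gripper_width: 0.445
time: 20.48
tool_pos: [0.5589, -0.4246, 0.1116]
tool_rot: [0.505, 0.496, 0.504, -0.496]
contact_force: [-0.1, -0.1, -3.1]
gripper_width: 0.45
t 20.48 tcp [ 558.9 -424.6  111.6] F [-0.1 -0.1 -3.1] grip 0.450 j [-0.76  0.3   1.5   0.    1.34  0.8 ]
x [ 0. -0. -1.] y [1.    0.017 0.   ] z [ 0.017 -1.     0.   ] jawdeg -89.0
delta now-axes cm [12.86  0.1   0.23]
twist [-1.8e+02  4.0e-02  3.0e-02] delta after-twist cm [12.86 -0.11 -0.24]
twist [ 0.    0.02 -0.02] delta after-twist cm [12.86  0.11  0.24]
```

```bash
python3 -m inch '[{"fingers":-1,"delta_pos":[4,0.1,0.2],"twist":[0,0,0]},{"fingers":-1,"delta_pos":[4,0,0],"twist":[0,0,0]},{"fingers":-1,"delta_pos":[3,0,0],"twist":[0,0,0]},{"fingers":-1,"delta_pos":[1.5,0,0],"twist":[0,0,0]},{"fingers":-1,"delta_pos":[0,0,0],"twist":[0,0,0]}]'
python3 -m inch '[{"fingers":-1,"delta_pos":[0.3,0,0],"twist":[0,0,0]},{"fingers":-1,"delta_pos":[0,0,0],"twist":[0,0,0]}]'
python3 p.py 560 -427 -19.5 91
```

```text
time: 21.1
tool_pos: [0.5596, -0.4252, -0.0151]
tool_rot: [0.504, 0.495, 0.505, -0.495]
contact_force: [-0.0, 0.6, -1.3]
gripper_width: 0.45
time: 21.35
tool_pos: [0.5609, -0.4268, -0.0157]
tool_rot: [0.505, 0.496, 0.503, -0.496]
contact_force: [0.1, -1.0, -2.7]
gripper_width: 0.451
t 21.35 tcp [ 560.9 -426.8  -15.7] F [ 0.1 -1.  -2.7] grip 0.451 j [-0.76  0.44  1.55 -0.    1.15  0.8 ]
x [ 0.002 -0.002 -1.   ] y [1.    0.017 0.002] z [ 0.017 -1.     0.002] jawdeg -89.0
delta now-axes cm [ 0.38 -0.09  0.01]
twist [ 1.8e+02 -1.6e-01 -1.6e-01] delta after-twist cm [ 0.38  0.09 -0.02]
twist [-0.   0.1 -0.1] delta after-twist cm [ 0.38 -0.09  0.02]
```

```bash
python3 -m inch '[{"fingers":-1,"delta_pos":[0.2,0,0],"twist":[0,0,0]},{"fingers":-1,"delta_pos":[0.1,0,0],"twist":[0,0,0]},{"fingers":-1,"delta_pos":[0,0,0],"twist":[0,0,0]}]'
python3 p.py 560 -427 -19.5 91
```

```text
time: 21.72
tool_pos: [0.5604, -0.4264, -0.0195]
tool_rot: [0.505, 0.496, 0.504, -0.496]
contact_force: [-0.4, 1.1, 2.3]
gripper_width: 0.45
t 21.73 tcp [ 560.4 -426.4  -19.5] F [-0.4  1.1  2.3] grip 0.450 j [-0.76  0.44  1.55  0.    1.15  0.8 ]
x [ 0.001 -0.    -1.   ] y [1.    0.017 0.001] z [ 0.017 -1.     0.   ] jawdeg -89.0
delta now-axes cm [ 0.   -0.04  0.06]
twist [ 1.7999e+02 -5.0000e-02 -4.0000e-02] delta after-twist cm [ 0.    0.04 -0.06]
twist [-0.01  0.03 -0.03] delta after-twist cm [ 0.   -0.04  0.06]
```

Touched down, force rose about 5 N. I'll release, rise, and look again.

```bash
python3 -m inch '[{"fingers":0.25,"delta_pos":[0,0,0],"twist":[0,0,0]},{"fingers":0.25,"delta_pos":[0,0,0],"twist":[0,0,0]},{"fingers":0.25,"delta_pos":[-3,0,0],"twist":[0,0,0]},{"fingers":0.25,"delta_pos":[-5,0,0],"twist":[0,0,0]},{"fingers":0.25,"delta_pos":[-5,0,0],"twist":[0,0,0]}]'; 
python3 -m inch '[{"fingers":0.25,"delta_pos":[0,0,0],"twist":[-5.4,0,0]},{"fingers":0.25,"delta_pos":[0,-1,-4],"twist":[0,0,0]},{"fingers":0.25,"delta_pos":[0,-1,-4],"twist":[0,0,0]},{"fingers":0.25,"delta_pos":[0,0,0],"twist":[0,0,0]}]'
python3 - <<'E'
from meas import *
grab('wrist','w12.png'); f=grab('top','t12.png'); brass(f,(318,180,416,290),.029)
E
python3 p.py 518 -249 110 96.4
```

```text
time: 22.35
tool_pos: [0.5599, -0.4259, 0.1106]
tool_rot: [0.504, 0.496, 0.504, -0.496]
contact_force: [-0.2, -1.0, 0.7]
gripper_width: 0.626
time: 22.85
tool_pos: [0.5304, -0.3465, 0.109]
tool_rot: [0.527, 0.471, 0.528, -0.471]
contact_force: [0.3, 0.6, -0.0]
gripper_width: 0.625
px 403 287  xy 381 -239 axes 11.7 99.7 eqd 28.8
px 339 277  xy 414 -83 axes 51.8 52.9 eqd 53.1
px 373 270  xy 424 -163 axes 31.4 32.5 eqd 32.2
px 331 239  xy 505 -73 axes 31.9 33.2 eqd 33.0
px 369 232  xy 513 -165 axes 51.9 52.7 eqd 53.2
px 404 228  xy 517 -248 axes 42.3 43.9 eqd 43.6
px 360 199  xy 597 -150 axes 42.2 44.1 eqd 43.9
px 392 189  xy 613 -229 axes 32.5 34.4 eqd 34.0
px 413 188  xy 615 -282 axes 11.9 63.3 eqd 24.9
px 330 182  xy 643 -68 axes 12.6 133.7 eqd 31.8
t 22.95 tcp [ 531.6 -349.1  110. ] F [ 0.2 -0.4 -0.2] grip 0.626 j [-0.7   0.15  1.67 -0.    1.32  0.76]
x [ 0.001 -0.001 -1.   ] y [0.994 0.112 0.001] z [ 0.112 -0.994  0.001] jawdeg -83.6
delta now-axes cm [-1.00e-02 -2.40e-01 -1.01e+01]
twist [-1.8e+02  6.0e-02  1.0e-01] delta after-twist cm [ 0.    0.24 10.1 ]
twist [ 0.    0.07 -0.04] delta after-twist cm [  0.    -0.24 -10.1 ]
```

View pics/w12.png

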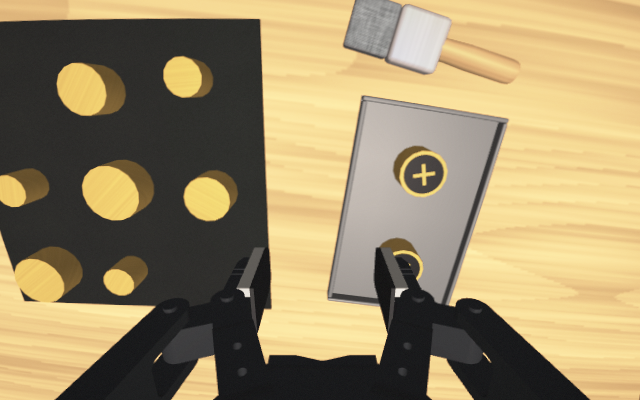

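View pics/t12.png

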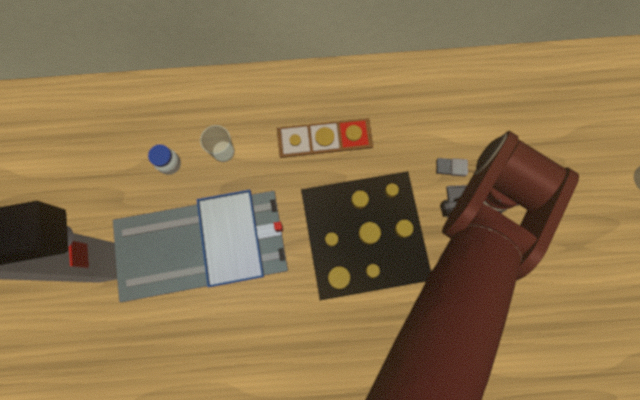

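Both finished pieces are in the tray, at (425,173) and (404,265), and the carriage is empty. The blanks are unmoved. Next is the medium blank at (517,-248).

```bash
python3 -m inch '[{"fingers":0.25,"delta_pos":[0,-0.1,-4],"twist":[0,0,0]},{"fingers":0.25,"delta_pos":[0,-0.2,-4],"twist":[0,0,0]},{"fingers":0.25,"delta_pos":[3,0,-2.1],"twist":[0,0,0]},{"fingers":0.25,"delta_pos":[3,0,0],"twist":[0,0,0]},{"fingers":0.25,"delta_pos":[0,0,0],"twist":[0,0,0]}]'
python3 p.py 517 -248.5 -20 96.4; python3 w.py w13.png
```

```text
time: 23.58
tool_pos: [0.5158, -0.2484, 0.0472]
tool_rot: [0.525, 0.471, 0.529, -0.472]
contact_force: [-0.8, 0.9, -0.6]
gripper_width: 0.623
t 23.57 tcp [ 515.8 -248.4   47.2] F [-0.8  0.9 -0.6] grip 0.623 j [-0.58  0.08  1.86 -0.    1.2   0.88]
x [-0.004  0.002 -1.   ] y [ 0.994  0.111 -0.004] z [ 0.111 -0.994 -0.003] jawdeg -83.6
delta now-axes cm [6.72 0.15 0.04]
twist [179.96   0.34   0.26] delta after-twist cm [ 6.72 -0.12 -0.02]
twist [-0.04 -0.16  0.22] delta after-twist cm [6.72 0.12 0.02]
```

View pics/w13.png

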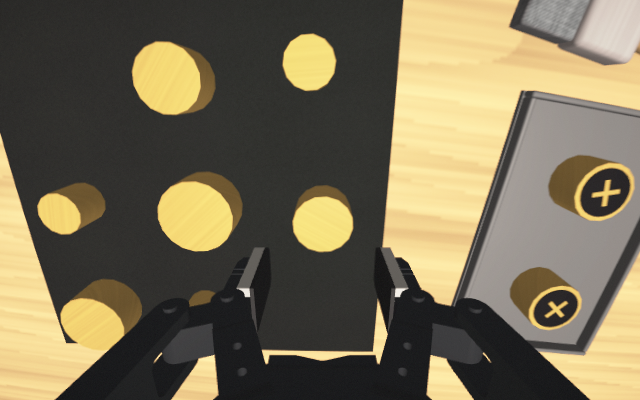

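Blank centred at (322,222). Descend and close.

```bash
python3 -m inch '[{"fingers":0.25,"delta_pos":[2.5,0.1,0],"twist":[0,0,0]},{"fingers":0.25,"delta_pos":[2,0,0],"twist":[0,0,0]},{"fingers":0.25,"delta_pos":[1.5,0,0],"twist":[0,0,0]},{"fingers":0.25,"delta_pos":[0,0,0],"twist":[0,0,0]},{"fingers":0.25,"delta_pos":[0,0,0],"twist":[0,0,0]}]'
python3 p.py 517 -248.5 -20 96.4; python3 w.py w14.png
```

```text
time: 24.25
tool_pos: [0.5186, -0.249, -0.0097]
tool_rot: [0.527, 0.471, 0.527, -0.471]
contact_force: [0.0, 0.3, 0.3]
gripper_width: 0.623
t 24.25 tcp [ 518.6 -249.    -9.7] F [0.  0.3 0.3] grip 0.623 j [-0.58  0.17  1.88 -0.    1.1   0.88]
x [ 0.001 -0.001 -1.   ] y [0.994 0.111 0.001] z [ 0.111 -0.994  0.001] jawdeg -83.6
delta now-axes cm [ 1.02 -0.15 -0.07]
twist [ 1.7998e+02 -7.0000e-02 -6.0000e-02] delta after-twist cm [1.03 0.15 0.07]
twist [-0.02  0.04 -0.04] delta after-twist cm [ 1.03 -0.15 -0.07]
```

View pics/w14.png

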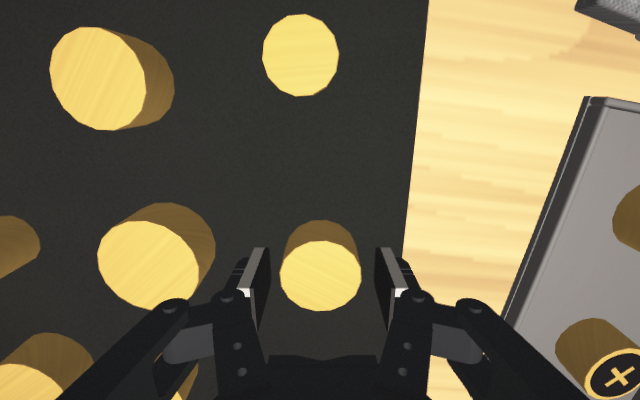

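```bash
python3 -m inch '[{"fingers":0.25,"delta_pos":[1,-0.1,0],"twist":[0,0,0]},{"fingers":-1,"delta_pos":[0,0,0],"twist":[0,0,0]},{"fingers":-1,"delta_pos":[0,0,0],"twist":[0,0,0]},{"fingers":-1,"delta_pos":[0,0,0],"twist":[0,0,0]},{"fingers":-1,"delta_pos":[0,0,0],"twist":[0,0,0]}]'
python3 p.py
python3 -m inch '[{"fingers":-1,"delta_pos":[-2,0,0],"twist":[0,0,0]},{"fingers":-1,"delta_pos":[-4,0,0],"twist":[0,0,0]},{"fingers":-1,"delta_pos":[-4,0,0],"twist":[0,0,0]},{"fingers":-1,"delta_pos":[-4,0,0],"twist":[0,0,0]},{"fingers":-1,"delta_pos":[0,0,0],"twist":[0,0,0]}]'; python3 p.py 480 161 110 96.4
```

```text
time: 24.92
tool_pos: [0.5167, -0.2485, -0.0208]
tool_rot: [0.527, 0.471, 0.527, -0.471]
contact_force: [-0.7, 0.2, -2.9]
gripper_width: 0.45
t 24.93 tcp [ 516.7 -248.5  -20.8] F [-0.7  0.2 -2.9] grip 0.450 j [-0.58  0.18  1.88  0.    1.08  0.88]
x [-0.001  0.    -1.   ] y [ 0.994  0.111 -0.001] z [ 0.111 -0.994 -0.001] jawdeg -83.6
time: 25.55
tool_pos: [0.5201, -0.2507, 0.1259]
tool_rot: [0.531, 0.472, 0.523, -0.471]
contact_force: [0.1, -0.8, -3.4]
gripper_width: 0.45
t 25.55 tcp [ 520.1 -250.7  125.9] F [ 0.1 -0.8 -3.4] grip 0.450 j [-0.58 -0.    1.81  0.    1.33  0.88]
x [ 0.009 -0.006 -1.   ] y [0.994 0.111 0.008] z [ 0.111 -0.994  0.007] jawdeg -83.6
delta now-axes cm [  1.3    0.58 -41.37]
twist [179.99  -0.76  -0.62] delta after-twist cm [ 1.59 -0.6  41.36]
twist [-0.01  0.4  -0.48] delta after-twist cm [  1.59   0.6  -41.36]
```

```bash
python3 -m inch '[{"fingers":-1,"delta_pos":[0,0,-4.1],"twist":[0,0,0]},{"fingers":-1,"delta_pos":[0,0,-4.1],"twist":[0,0,0]},{"fingers":-1,"delta_pos":[0,0.2,-4.1],"twist":[0,0,0]},{"fingers":-1,"delta_pos":[0,0,-4.1],"twist":[0,0,0]},{"fingers":-1,"delta_pos":[0,0,-4.1],"twist":[0,0,0]}]'
python3 -m inch '[{"fingers":-1,"delta_pos":[0,0,-4.1],"twist":[0,0,0]},{"fingers":-1,"delta_pos":[0,0.2,-4.1],"twist":[0,0,0]},{"fingers":-1,"delta_pos":[0,0,-4.1],"twist":[0,0,0]},{"fingers":-1,"delta_pos":[0,0,-4.1],"twist":[0,0,0]},{"fingers":-1,"delta_pos":[0,0.1,-4.1],"twist":[0,0,0]}]'
python3 -m inch '[{"fingers":-1,"delta_pos":[0,0,0],"twist":[0,0,0]},{"fingers":-1,"delta_pos":[0,0,0],"twist":[0,0,0]}]'
python3 p.py 480 161 13 96.4;  python3 w.py w15.png
```

```text
time: 26.18
tool_pos: [0.4949, -0.0433, 0.1181]
tool_rot: [0.526, 0.471, 0.528, -0.472]
contact_force: [-0.3, 0.4, -2.9]
gripper_width: 0.449
time: 26.8
tool_pos: [0.475, 0.1604, 0.1181]
tool_rot: [0.527, 0.471, 0.528, -0.472]
contact_force: [1.2, 0.6, -2.4]
gripper_width: 0.448
time: 27.05
tool_pos: [0.4757, 0.1589, 0.1185]
tool_rot: [0.527, 0.471, 0.527, -0.472]
contact_force: [-0.4, 0.1, -3.6]
gripper_width: 0.442
t 27.05 tcp [475.7 158.9 118.5] F [-0.4  0.1 -3.6] grip 0.442 j [ 0.17 -0.17  1.98 -0.    1.34  1.63]
x [-0.002 -0.001 -1.   ] y [ 0.994  0.112 -0.002] z [ 0.112 -0.994  0.001] jawdeg -83.6
delta now-axes cm [10.55  0.47 -0.17]
twist [-1.7999e+02 -1.7000e-01  6.0000e-02] delta after-twist cm [10.55 -0.45  0.16]
twist [0.01 0.04 0.11] delta after-twist cm [10.55  0.45 -0.16]
```

View pics/w15.png

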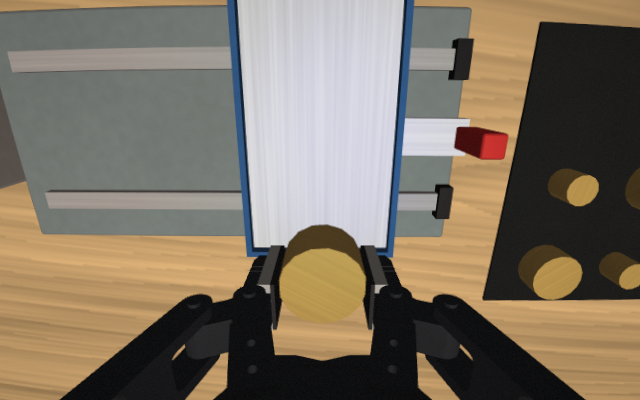

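```bash
python3 -m inch '[{"fingers":-1,"delta_pos":[3,0.4,-0.1],"twist":[0,0,0]},{"fingers":-1,"delta_pos":[3,0,0],"twist":[0,0,0]},{"fingers":-1,"delta_pos":[3,0,0],"twist":[0,0,0]},{"fingers":-1,"delta_pos":[1,0,0],"twist":[0,0,0]},{"fingers":-1,"delta_pos":[0,0,0],"twist":[0,0,0]}]'
python3 -m inch '[{"fingers":-1,"delta_pos":[0.3,0,0],"twist":[0,0,0]},{"fingers":-1,"delta_pos":[0.2,0,0],"twist":[0,0,0]},{"fingers":-1,"delta_pos":[0,0,0],"twist":[0,0,0]}]'
python3 p.py 480 161 10.2 96.4
```

```text
time: 27.72
tool_pos: [0.48, 0.16, 0.0192]
tool_rot: [0.527, 0.471, 0.527, -0.472]
contact_force: [-0.0, -0.3, -3.1]
gripper_width: 0.447
time: 28.1
tool_pos: [0.4806, 0.1608, 0.0151]
tool_rot: [0.527, 0.472, 0.527, -0.471]
contact_force: [-0.0, -0.1, -2.8]
gripper_width: 0.448
t 28.10 tcp [480.6 160.8  15.1] F [-0.  -0.1 -2.8] grip 0.448 j [ 0.18 -0.03  2.03 -0.    1.13  1.64]
x [ 0.001  0.    -1.   ] y [0.994 0.111 0.001] z [ 0.111 -0.994 -0.   ] jawdeg -83.6
delta now-axes cm [ 0.49 -0.06 -0.03]
twist [ 1.7999e+02 -7.0000e-02  0.0000e+00] delta after-twist cm [0.49 0.06 0.03]
twist [-0.01 -0.   -0.05] delta after-twist cm [ 0.49 -0.06 -0.03]
```

```bash
python3 -m inch '[{"fingers":-1,"delta_pos":[0.3,0,0],"twist":[0,0,0]},{"fingers":-1,"delta_pos":[0.1,0,0],"twist":[0,0,0]},{"fingers":-1,"delta_pos":[0,0,0],"twist":[0,0,0]}]'
python3 p.py 480 161 10.2 96.4
```

```text
time: 28.48
tool_pos: [0.4801, 0.1607, 0.0104]
tool_rot: [0.527, 0.471, 0.527, -0.471]
contact_force: [-0.5, 0.0, -2.8]
gripper_width: 0.447
t 28.48 tcp [480.1 160.7  10.4] F [-0.5  0.  -2.8] grip 0.447 j [ 0.18 -0.02  2.04  0.    1.12  1.64]
x [-0. -0. -1.] y [ 0.994  0.111 -0.   ] z [ 0.111 -0.994  0.   ] jawdeg -83.6
delta now-axes cm [ 0.02 -0.01 -0.03]
twist [ 1.7999e+02  4.0000e-02 -0.0000e+00] delta after-twist cm [0.02 0.01 0.03]
twist [-0.01  0.    0.02] delta after-twist cm [ 0.02 -0.01 -0.03]
```

Release with a final 0.5 mm down, rise, and head for the second blank.

```bash
python3 -m inch '[{"fingers":-1,"delta_pos":[0.05,0,0],"twist":[0,0,0]},{"fingers":0.25,"delta_pos":[0,0,0],"twist":[0,0,0]},{"fingers":0.25,"delta_pos":[0,0,0],"twist":[0,0,0]},{"fingers":0.25,"delta_pos":[-3,0,0],"twist":[0,0,0]},{"fingers":0.25,"delta_pos":[-4,0,0],"twist":[0,0,0]}]'
python3 -m inch '[{"fingers":0.25,"delta_pos":[-3,0,2],"twist":[0,0,0]},{"fingers":0.25,"delta_pos":[0,2.2,4.2],"twist":[0,0,0]},{"fingers":0.25,"delta_pos":[0,2.2,4.2],"twist":[0,0,0]},{"fingers":0.25,"delta_pos":[0,2.2,4.2],"twist":[0,0,0]},{"fingers":0.25,"delta_pos":[0,0,0],"twist":[0,0,0]}]'
python3 - <<'E'
from meas import *
grab('wrist','w16.png'); f=grab('top','t16.png'); brass(f,(318,180,416,290),.029)
E
python3 p.py 597 -150 110 96.4
```

```text
time: 29.1
tool_pos: [0.4795, 0.1605, 0.0801]
tool_rot: [0.527, 0.471, 0.528, -0.472]
contact_force: [0.2, 0.2, -0.1]
gripper_width: 0.624
time: 29.72
tool_pos: [0.5639, 0.0205, 0.1109]
tool_rot: [0.527, 0.473, 0.526, -0.472]
contact_force: [-0.9, 1.7, -0.0]
gripper_width: 0.626
px 403 287  xy 381 -238 axes 11.6 108.5 eqd 28.9
px 339 277  xy 415 -83 axes 51.6 52.1 eqd 52.6
px 373 270  xy 424 -163 axes 31.7 32.3 eqd 32.6
px 331 239  xy 505 -73 axes 31.5 32.5 eqd 32.4
px 370 232  xy 513 -165 axes 51.5 52.7 eqd 52.8
px 360 199  xy 597 -150 axes 42.3 43.6 eqd 43.4
px 392 189  xy 613 -229 axes 32.4 35.1 eqd 34.3
px 413 188  xy 616 -282 axes 11.6 77.2 eqd 25.5
px 329 182  xy 643 -70 axes 12.8 114.2 eqd 31.6
t 29.82 tcp [562.2  22.9 110.2] F [-0.2  0.2 -0.3] grip 0.628 j [-0.09 -0.02  1.85  0.    1.31  1.37]
x [-0.  0. -1.] y [ 0.994  0.11  -0.   ] z [ 0.11  -0.994 -0.   ] jawdeg -83.7
delta now-axes cm [ 0.02  1.55 17.56]
twist [1.7994e+02 1.0000e-02 4.0000e-02] delta after-twist cm [  0.02  -1.53 -17.57]
twist [-0.06 -0.02  0.01] delta after-twist cm [ 0.02  1.53 17.57]
```

View pics/w16.png

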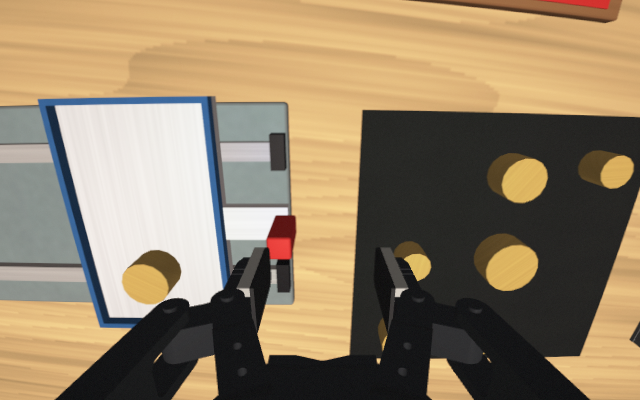

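View pics/t16.png

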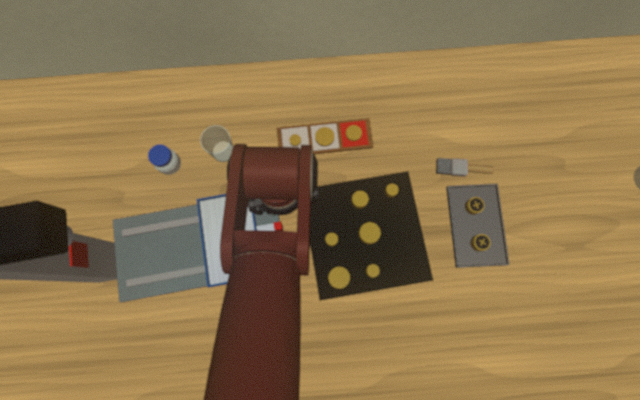

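The first blank is standing on the carriage at (150,278), and the second is still at (597,-150). I'll approach it.

```bash
python3 -m inch '[{"fingers":0.25,"delta_pos":[0,0.4,4.4],"twist":[0,0,0]},{"fingers":0.25,"delta_pos":[0,0.4,4.4],"twist":[0,0,0]},{"fingers":0.25,"delta_pos":[0,0.4,4.4],"twist":[0,0,0]},{"fingers":0.25,"delta_pos":[2,0.4,4.4],"twist":[0,0,0]},{"fingers":0.25,"delta_pos":[3,0,0],"twist":[0,0,0]}]'
python3 -m inch '[{"fingers":0.25,"delta_pos":[2,0,0],"twist":[0,0,0]},{"fingers":0.25,"delta_pos":[0,0,0],"twist":[0,0,0]}]'
python3 p.py 597 -150 -20 96.4; python3 w.py w17.png
```

```text
time: 30.45
tool_pos: [0.5991, -0.152, 0.0614]
tool_rot: [0.528, 0.472, 0.525, -0.471]
contact_force: [0.2, 0.6, -0.5]
gripper_width: 0.627
time: 30.7
tool_pos: [0.5958, -0.1483, 0.0378]
tool_rot: [0.526, 0.47, 0.529, -0.472]
contact_force: [-0.2, -0.3, -0.4]
gripper_width: 0.624
t 30.70 tcp [ 595.8 -148.3   37.8] F [-0.2 -0.3 -0.4] grip 0.624 j [-0.37  0.19  1.76  0.    1.2   1.09]
x [-0.004  0.002 -1.   ] y [ 0.994  0.113 -0.004] z [ 0.113 -0.994 -0.002] jawdeg -83.5
delta now-axes cm [5.78 0.13 0.2 ]
twist [-179.93   -0.36   -0.2 ] delta after-twist cm [ 5.78 -0.1  -0.18]
twist [ 0.07 -0.13  0.23] delta after-twist cm [5.78 0.1  0.18]
```

View pics/w17.png

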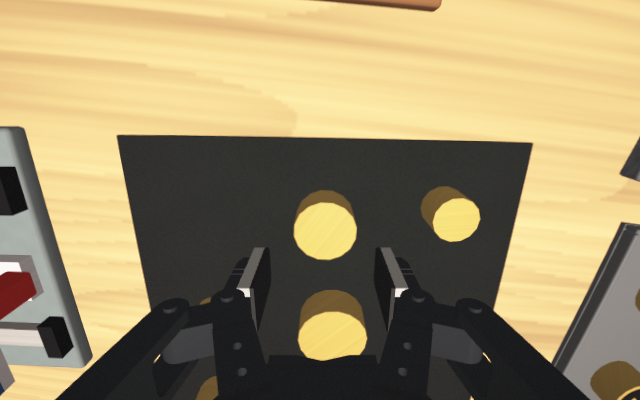

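Blank centred at (325,231). Descend and grip.

```bash
python3 -m inch '[{"fingers":0.25,"delta_pos":[2.5,0.1,0.1],"twist":[0,0,0]},{"fingers":0.25,"delta_pos":[2,0,0],"twist":[0,0,0]},{"fingers":0.25,"delta_pos":[1.0,0,0],"twist":[0,0,0]},{"fingers":0.25,"delta_pos":[0,0,0],"twist":[0,0,0]}]'
python3 p.py 597 -150 -20.5 96.4
```

```text
time: 31.25
tool_pos: [0.5981, -0.1507, -0.0156]
tool_rot: [0.527, 0.471, 0.528, -0.472]
contact_force: [0.0, 1.0, -0.3]
gripper_width: 0.625
t 31.25 tcp [ 598.1 -150.7  -15.6] F [ 0.   1.  -0.3] grip 0.625 j [-0.37  0.27  1.77 -0.    1.1   1.09]
x [-0.001  0.001 -1.   ] y [ 0.994  0.111 -0.001] z [ 0.111 -0.994 -0.001] jawdeg -83.6
delta now-axes cm [ 0.49 -0.11 -0.08]
twist [1.8e+02 1.2e-01 6.0e-02] delta after-twist cm [0.49 0.11 0.08]
twist [-0.   -0.04  0.08] delta after-twist cm [ 0.49 -0.11 -0.08]
```

```bash
python3 -m inch '[{"fingers":0.25,"delta_pos":[0.4,0,0],"twist":[0,0,0]},{"fingers":-1,"delta_pos":[0,0,0],"twist":[0,0,0]},{"fingers":-1,"delta_pos":[0,0,0],"twist":[0,0,0]},{"fingers":-1,"delta_pos":[0,0,0],"twist":[0,0,0]},{"fingers":-1,"delta_pos":[0,0,0],"twist":[0,0,0]}]'
python3 p.py
python3 -m inch '[{"fingers":-1,"delta_pos":[-2,0,0],"twist":[0,0,0]},{"fingers":-1,"delta_pos":[-4,0,0],"twist":[0,0,0]},{"fingers":-1,"delta_pos":[-4,0,0],"twist":[0,0,0]},{"fingers":-1,"delta_pos":[-4,0,0],"twist":[0,0,0]},{"fingers":-1,"delta_pos":[0,0,0],"twist":[0,0,0]}]'; python3 p.py 569 171 118 96.4
```

```text
time: 31.88
tool_pos: [0.5994, -0.1513, -0.0181]
tool_rot: [0.527, 0.472, 0.527, -0.471]
contact_force: [-0.0, 0.9, 3.8]
gripper_width: 0.444
t 31.88 tcp [ 599.4 -151.3  -18.1] F [-0.   0.9  3.8] grip 0.444 j [-0.37  0.27  1.77  0.    1.1   1.09]
x [ 0.001 -0.    -1.   ] y [0.994 0.111 0.001] z [ 0.111 -0.994  0.   ] jawdeg -83.6
time: 32.5
tool_pos: [0.6012, -0.1522, 0.1262]
tool_rot: [0.53, 0.472, 0.524, -0.47]
contact_force: [0.3, -0.4, -3.4]
gripper_width: 0.447
t 32.50 tcp [ 601.2 -152.2  126.2] F [ 0.3 -0.4 -3.4] grip 0.447 j [-0.37  0.1   1.7  -0.    1.33  1.09]
x [ 0.008 -0.003 -1.   ] y [0.994 0.111 0.007] z [ 0.111 -0.994  0.004] jawdeg -83.6
delta now-axes cm [  0.69   0.39 -32.48]
twist [179.98  -0.67  -0.37] delta after-twist cm [ 0.82 -0.4  32.47]
twist [-0.02  0.24 -0.43] delta after-twist cm [  0.82   0.4  -32.47]
```

```bash
python3 -m inch '[{"fingers":-1,"delta_pos":[0,0,-4.1],"twist":[0,0,0]},{"fingers":-1,"delta_pos":[0,0.2,-4.1],"twist":[0,0,0]},{"fingers":-1,"delta_pos":[0,0,-4.1],"twist":[0,0,0]},{"fingers":-1,"delta_pos":[0,0.2,-4.1],"twist":[0,0,0]},{"fingers":-1,"delta_pos":[0,0,-4.1],"twist":[0,0,0]}]'
python3 -m inch '[{"fingers":-1,"delta_pos":[0,0.2,-4.1],"twist":[0,0,0]},{"fingers":-1,"delta_pos":[0,0,-4.1],"twist":[0,0,0]},{"fingers":-1,"delta_pos":[0,0,-3.8],"twist":[0,0,0]},{"fingers":-1,"delta_pos":[0,0,0],"twist":[0,0,0]},{"fingers":-1,"delta_pos":[0,0,0],"twist":[0,0,0]}]'
python3 p.py 569 171 13 96.4;  python3 w.py w18.png
```

```text
time: 33.12
tool_pos: [0.578, 0.0543, 0.1185]
tool_rot: [0.526, 0.47, 0.528, -0.472]
contact_force: [-0.5, -0.2, -3.0]
gripper_width: 0.445
time: 33.75
tool_pos: [0.5674, 0.172, 0.1193]
tool_rot: [0.527, 0.47, 0.528, -0.472]
contact_force: [0.1, 0.6, -3.9]
gripper_width: 0.444
t 33.75 tcp [567.4 172.  119.3] F [ 0.1  0.6 -3.9] grip 0.444 j [ 0.17  0.05  1.77 -0.    1.33  1.63]
x [-0.003 -0.001 -1.   ] y [ 0.994  0.111 -0.003] z [ 0.111 -0.994  0.001] jawdeg -83.6
delta now-axes cm [10.63  0.18  0.11]
twist [ 1.8e+02  2.7e-01 -7.0e-02] delta after-twist cm [10.63 -0.15 -0.12]
twist [-0.    0.04  0.17] delta after-twist cm [10.63  0.15  0.12]
```

View pics/w18.png

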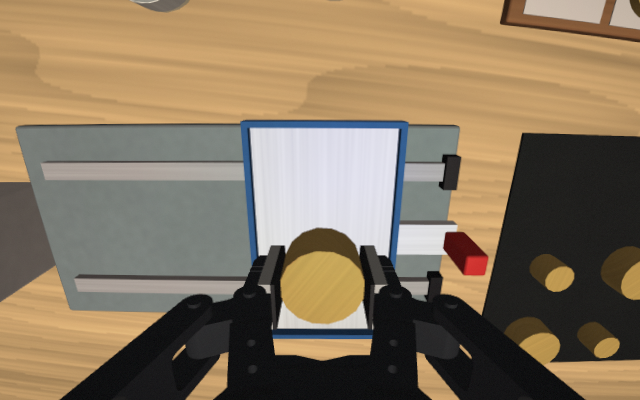

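Blank held; the carriage is aligned between the fingers. Lower.

```bash
python3 -m inch '[{"fingers":-1,"delta_pos":[3,0.1,0.1],"twist":[0,0,0]},{"fingers":-1,"delta_pos":[3,0,0],"twist":[0,0,0]},{"fingers":-1,"delta_pos":[3,0,0],"twist":[0,0,0]},{"fingers":-1,"delta_pos":[1,0,0],"twist":[0,0,0]},{"fingers":-1,"delta_pos":[0,0,0],"twist":[0,0,0]}]'
python3 -m inch '[{"fingers":-1,"delta_pos":[0.2,0,0],"twist":[0,0,0]},{"fingers":-1,"delta_pos":[0.2,0,0],"twist":[0,0,0]},{"fingers":-1,"delta_pos":[0,0,0],"twist":[0,0,0]}]'
python3 p.py 569 171 12 96.4
```

```text
time: 34.42
tool_pos: [0.5693, 0.1709, 0.0206]
tool_rot: [0.527, 0.471, 0.527, -0.472]
contact_force: [-0.6, -0.1, -3.6]
gripper_width: 0.446
time: 34.8
tool_pos: [0.57, 0.1718, 0.0177]
tool_rot: [0.527, 0.472, 0.527, -0.471]
contact_force: [0.8, -0.5, -1.7]
gripper_width: 0.45
t 34.80 tcp [570.  171.8  17.7] F [ 0.8 -0.5 -1.7] grip 0.450 j [ 0.17  0.17  1.82 -0.    1.15  1.63]
x [ 0.001  0.    -1.   ] y [0.994 0.111 0.001] z [ 0.111 -0.994 -0.   ] jawdeg -83.6
delta now-axes cm [ 0.57 -0.11  0.07]
twist [ 1.7999e+02 -8.0000e-02  0.0000e+00] delta after-twist cm [ 0.57  0.11 -0.07]
twist [-0.01 -0.   -0.05] delta after-twist cm [ 0.57 -0.11  0.07]
```

```bash
python3 -m inch '[{"fingers":-1,"delta_pos":[0.3,0,0],"twist":[0,0,0]},{"fingers":-1,"delta_pos":[0,0,0],"twist":[0,0,0]}]'
python3 -m inch '[{"fingers":-1,"delta_pos":[0.1,0,0],"twist":[0,0,0]},{"fingers":-1,"delta_pos":[0,0,0],"twist":[0,0,0]}]'
```

```text
time: 35.05
tool_pos: [0.5693, 0.1717, 0.0138]
tool_rot: [0.527, 0.471, 0.527, -0.472]
contact_force: [-0.1, -0.1, -2.2]
gripper_width: 0.445
time: 35.3
tool_pos: [0.5696, 0.1717, 0.013]
tool_rot: [0.527, 0.471, 0.527, -0.471]
contact_force: [0.2, -0.0, -3.2]
gripper_width: 0.445
```

```bash
python3 -m inch '[{"fingers":-1,"delta_pos":[0.1,0,0],"twist":[0,0,0]},{"fingers":-1,"delta_pos":[0,0,0],"twist":[0,0,0]}]'
python3 -m inch '[{"fingers":-1,"delta_pos":[0.1,0,0],"twist":[0,0,0]},{"fingers":-1,"delta_pos":[0,0,0],"twist":[0,0,0]}]'
```

```text
time: 35.55
tool_pos: [0.5697, 0.1717, 0.0129]
tool_rot: [0.527, 0.471, 0.527, -0.471]
contact_force: [-2.6, -1.1, 3.7]
gripper_width: 0.442
time: 35.8
tool_pos: [0.5698, 0.1717, 0.0129]
tool_rot: [0.527, 0.471, 0.527, -0.472]
contact_force: [-6.7, -1.7, 9.5]
gripper_width: 0.448
```

Touched down at 12.9 mm. Release, rise, look.

```bash
python3 -m inch '[{"fingers":-1,"delta_pos":[-0.15,0,0],"twist":[0,0,0]},{"fingers":0.25,"delta_pos":[0,0,0],"twist":[0,0,0]},{"fingers":0.25,"delta_pos":[0,0,0],"twist":[0,0,0]},{"fingers":0.25,"delta_pos":[-3,0,0],"twist":[0,0,0]},{"fingers":0.25,"delta_pos":[-4,0,0],"twist":[0,0,0]}]'
python3 -m inch '[{"fingers":0.25,"delta_pos":[-4,0,3],"twist":[0,0,0]},{"fingers":0.25,"delta_pos":[-1,-0.6,4.2],"twist":[0,0,0]},{"fingers":0.25,"delta_pos":[0,-0.6,4.2],"twist":[0,0,0]},{"fingers":0.25,"delta_pos":[0,0,0],"twist":[0,0,0]}]'
python3 - <<'E'
from meas import *
f=grab('wrist','w19.png'); t=grab('top','t19.png'); brass(t,(318,180,416,290),.029)
print('wrist, carriage'); brass(f,(0,0,360,330),.060)
hsv=cv2.cvtColor(f['pixels'],cv2.COLOR_BGR2HSV)
red=cv2.inRange(hsv,(0,130,60),(8,255,255))|cv2.inRange(hsv,(172,130,60),(180,255,255))
blue=cv2.inRange(hsv,(100,90,40),(130,255,255))
for m,z in ((red,.08),(blue,.043)):
    c=max(cv2.findContours(m,cv2.RETR_EXTERNAL,cv2.CHAIN_APPROX_NONE)[0],key=cv2.contourArea)
    print(cv2.boundingRect(c),cv2.minAreaRect(onplane(f,c.reshape(-1,2),z)[:,:2].astype(np.float32)*1000))
E
python3 p.py 537.6 49.4 27.7 96.4
```

```text
time: 36.42
tool_pos: [0.5686, 0.1715, 0.0818]
tool_rot: [0.526, 0.471, 0.528, -0.472]
contact_force: [0.3, -0.0, 0.0]
gripper_width: 0.625
time: 36.92
tool_pos: [0.5707, 0.0549, 0.133]
tool_rot: [0.527, 0.473, 0.526, -0.472]
contact_force: [-0.1, 1.0, -0.0]
gripper_width: 0.624
px 403 287  xy 381 -238 axes 11.8 112.5 eqd 29.7
px 339 277  xy 414 -83 axes 52.2 52.7 eqd 53.1
px 373 270  xy 424 -163 axes 31.6 32.8 eqd 32.3
px 331 239  xy 505 -73 axes 32.2 32.9 eqd 33.0
px 369 232  xy 513 -165 axes 51.6 52.6 eqd 53.0
px 392 189  xy 613 -229 axes 32.6 34.9 eqd 33.8
px 413 188  xy 618 -282 axes 10.9 82.5 eqd 24.5
px 330 182  xy 643 -74 axes 12.7 117.8 eqd 32.0
wrist, carriage
px 200 274  xy 488 157 axes 38.6 55.7 eqd 46.6
px 345 202  xy 568 36 axes 28.5 64.4 eqd 43.6
px 185 185  xy 570 168 axes 38.3 49.4 eqd 43.7
px 343 159  xy 605 42 axes 13.7 30.3 eqd 20.2
px 44 111  xy 619 284 axes 6.6 99.5 eqd 26.2
px 326 118  xy 633 66 axes 32.1 87.0 eqd 48.8
px 342 94  xy 654 50 axes 3.9 34.9 eqd 13.0
px 99 97  xy 634 229 axes 8.8 139.0 eqd 37.1
px 144 85  xy 646 196 axes 7.6 65.9 eqd 23.5
px 343 76  xy 664 58 axes 11.3 43.2 eqd 19.2
px 45 63  xy 655 272 axes 2.8 66.1 eqd 16.1
px 131 53  xy 667 203 axes 10.5 139.9 eqd 40.2
px 20 44  xy 667 287 axes 6.2 30.8 eqd 16.4
px 323 8  xy 709 61 axes 12.1 88.0 eqd 27.9
(548, 0, 81, 30) ((722.171142578125, -103.01396179199219), (17.423084259033203, 53.00928497314453), 8.467488288879395)
(103, 109, 166, 206) ((529.003173828125, 166.7706298828125), (201.5272216796875, 131.2657470703125), 6.059959888458252)
t 37.02 tcp [570.4  57.1 132.5] F [ 0.2 -0.2 -0.3] grip 0.622 j [-0.03 -0.01  1.81  0.    1.35  1.43]
x [ 0.     0.001 -1.   ] y [0.994 0.11  0.   ] z [ 0.11  -0.994 -0.001] jawdeg -83.7
delta now-axes cm [10.48 -3.35  0.41]
twist [ 1.7993e+02 -1.0000e-02  5.0000e-02] delta after-twist cm [10.48  3.35 -0.4 ]
twist [-0.07 -0.03 -0.01] delta after-twist cm [10.48 -3.35  0.4 ]
```

View pics/w19.png

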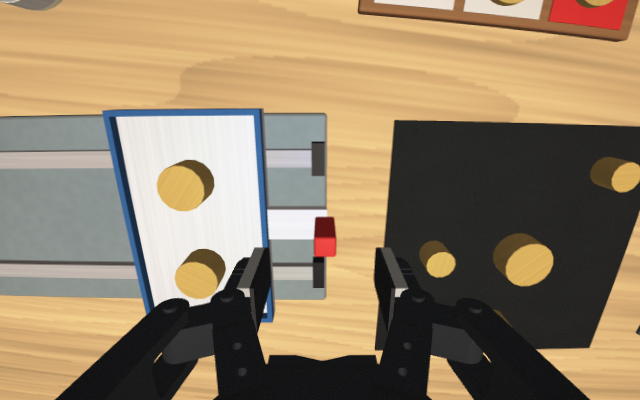

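View pics/t19.png

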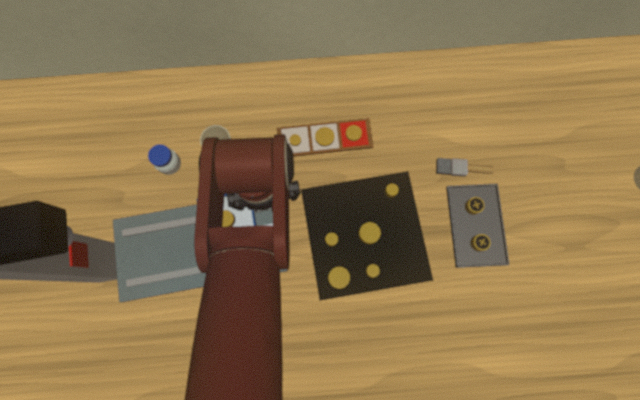

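Two medium blanks stand on the carriage, at (184,185) and (200,274), and all other blanks are unmoved. Now I'll re-grip the handle at (537.6,49.4) and push home.

```bash
python3 -m inch '[{"fingers":0.4,"delta_pos":[0,-3.4,0.4],"twist":[0,0,0]},{"fingers":0.4,"delta_pos":[3,0,0],"twist":[0,0,0]},{"fingers":0.4,"delta_pos":[3,0,0],"twist":[0,0,0]},{"fingers":0.4,"delta_pos":[0,0,0],"twist":[0,0,0]},{"fingers":0.4,"delta_pos":[0,0,0],"twist":[0,0,0]}]'
python3 p.py 537.6 49.4 27.7 96.4;python3 w.py w20.png
```

```text
time: 37.65
tool_pos: [0.5377, 0.05, 0.0735]
tool_rot: [0.528, 0.471, 0.527, -0.471]
contact_force: [-0.6, -0.4, 0.2]
gripper_width: 0.698
t 37.65 tcp [537.7  50.   73.5] F [-0.6 -0.4  0.2] grip 0.698 j [-0.05 -0.03  1.93  0.    1.24  1.41]
x [ 0.001  0.    -1.   ] y [0.994 0.112 0.001] z [ 0.112 -0.994  0.   ] jawdeg -83.6
delta now-axes cm [ 4.58 -0.03  0.06]
twist [-1.7996e+02  1.0000e-01  0.0000e+00] delta after-twist cm [ 4.58  0.02 -0.06]
twist [ 0.04  0.   -0.06] delta after-twist cm [ 4.58 -0.02  0.06]
```

View pics/w20.png

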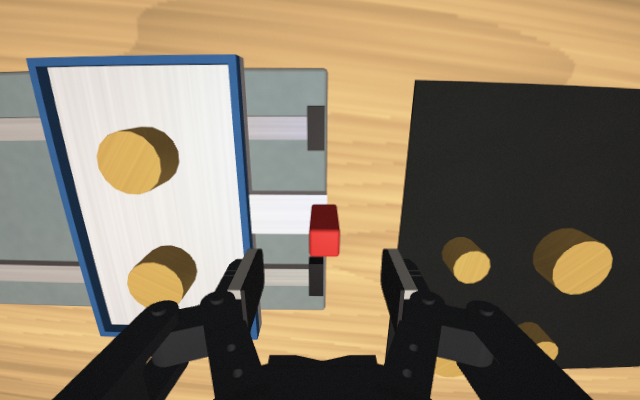

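```bash
python3 -m inch '[{"fingers":0.4,"delta_pos":[2,0,0],"twist":[0,0,0]},{"fingers":0.4,"delta_pos":[2.4,0,0],"twist":[0,0,0]},{"fingers":0.4,"delta_pos":[0,0,0],"twist":[0,0,0]},{"fingers":-1,"delta_pos":[0,0,0],"twist":[0,0,0]},{"fingers":-1,"delta_pos":[0,0,0],"twist":[0,0,0]}]'
python3 -m inch '[{"fingers":-1,"delta_pos":[0,0,0],"twist":[0,0,0]},{"fingers":-1,"delta_pos":[0,0,0],"twist":[0,0,0]},{"fingers":-1,"delta_pos":[0,0,0],"twist":[0,0,0]}]'; python3 p.py 519.8 208.4 29 96.4
```

```text
time: 38.33
tool_pos: [0.538, 0.0492, 0.0298]
tool_rot: [0.528, 0.472, 0.526, -0.471]
contact_force: [0.2, -0.3, 1.0]
gripper_width: 0.278
time: 38.7
tool_pos: [0.538, 0.0492, 0.03]
tool_rot: [0.528, 0.472, 0.526, -0.471]
contact_force: [-1.2, -0.8, 5.3]
gripper_width: 0.2
t 38.70 tcp [538.   49.2  30. ] F [-1.2 -0.8  5.3] grip 0.200 j [-0.05  0.03  1.95 -0.    1.16  1.41]
x [ 0.002 -0.    -1.   ] y [0.994 0.111 0.002] z [ 0.111 -0.994  0.   ] jawdeg -83.6
delta now-axes cm [  0.09  -0.04 -16.03]
twist [ 1.7997e+02 -1.7000e-01 -4.0000e-02] delta after-twist cm [ 0.1   0.03 16.03]
twist [-0.03  0.03 -0.11] delta after-twist cm [  0.1   -0.03 -16.03]
```

Handle gripped. I'll push home slowly.

```bash
python3 -m inch '[{"fingers":-1,"delta_pos":[0,0,-0.5],"twist":[0,0,0]},{"fingers":-1,"delta_pos":[0,0,-1],"twist":[0,0,0]},{"fingers":-1,"delta_pos":[0,0,-1.5],"twist":[0,0,0]},{"fingers":-1,"delta_pos":[0,0,-1.5],"twist":[0,0,0]},{"fingers":-1,"delta_pos":[0,0,-1.5],"twist":[0,0,0]}]'
python3 -m inch '[{"fingers":-1,"delta_pos":[0,0,-1.5],"twist":[0,0,0]},{"fingers":-1,"delta_pos":[0,0,-1.5],"twist":[0,0,0]},{"fingers":-1,"delta_pos":[0,0,-1.5],"twist":[0,0,0]},{"fingers":-1,"delta_pos":[0,0,-1],"twist":[0,0,0]},{"fingers":-1,"delta_pos":[0,0,-1],"twist":[0,0,0]}]'
python3 -m inch '[{"fingers":-1,"delta_pos":[0,0,-0.8],"twist":[0,0,0]},{"fingers":-1,"delta_pos":[0,0,-0.5],"twist":[0,0,0]},{"fingers":-1,"delta_pos":[0,0,-0.4],"twist":[0,0,0]},{"fingers":-1,"delta_pos":[0,0,-0.3],"twist":[0,0,0]},{"fingers":-1,"delta_pos":[0,0,0],"twist":[0,0,0]}]'; python3 p.py 519.8 208.4 29 96.4
```

```text
time: 39.33
tool_pos: [0.5316, 0.1088, 0.0299]
tool_rot: [0.528, 0.472, 0.526, -0.471]
contact_force: [0.4, -2.2, 4.6]
gripper_width: 0.2
time: 39.95
tool_pos: [0.5247, 0.1738, 0.03]
tool_rot: [0.528, 0.472, 0.526, -0.471]
contact_force: [1.8, -2.1, 5.2]
gripper_width: 0.199
time: 40.58
tool_pos: [0.5225, 0.194, 0.03]
tool_rot: [0.528, 0.472, 0.526, -0.47]
contact_force: [1.5, 0.8, 5.8]
gripper_width: 0.198
t 40.58 tcp [522.5 194.   30. ] F [1.5 0.8 5.8] grip 0.198 j [0.22 0.07 1.91 0.   1.16 1.68]
x [ 0.004  0.001 -1.   ] y [0.994 0.111 0.004] z [ 0.111 -0.994 -0.001] jawdeg -83.6
delta now-axes cm [ 0.1  -0.11 -1.46]
twist [ 1.7999e+02 -3.2000e-01  5.0000e-02] delta after-twist cm [0.1  0.11 1.46]
twist [-0.01 -0.03 -0.21] delta after-twist cm [ 0.1  -0.11 -1.46]
```

```bash
python3 -m inch '[{"fingers":-1,"delta_pos":[0,0,-0.3],"twist":[0,0,0]},{"fingers":-1,"delta_pos":[0,0,-0.3],"twist":[0,0,0]},{"fingers":-1,"delta_pos":[0,0,-0.3],"twist":[0,0,0]},{"fingers":-1,"delta_pos":[0,0,0],"twist":[0,0,0]}]'; python3 p.py 519.8 208.4 29 96.4
```

```text
time: 41.08
tool_pos: [0.5215, 0.2028, 0.03]
tool_rot: [0.528, 0.472, 0.526, -0.47]
contact_force: [2.1, -0.5, 4.7]
gripper_width: 0.204
t 41.08 tcp [521.5 202.8  30. ] F [ 2.1 -0.5  4.7] grip 0.204 j [ 0.24  0.07  1.9  -0.    1.16  1.7 ]
x [ 0.004  0.001 -1.   ] y [0.994 0.111 0.004] z [ 0.111 -0.994 -0.   ] jawdeg -83.6
delta now-axes cm [ 0.1  -0.11 -0.57]
twist [ 1.7998e+02 -3.3000e-01  4.0000e-02] delta after-twist cm [0.1  0.11 0.57]
twist [-0.02 -0.02 -0.21] delta after-twist cm [ 0.1  -0.11 -0.57]
```

It is still moving past the start position, so it did start part-way out. Continuing to the stop.

```bash
python3 -m inch '[{"fingers":-1,"delta_pos":[0,0,-0.3],"twist":[0,0,0]},{"fingers":-1,"delta_pos":[0,0,-0.2],"twist":[0,0,0]},{"fingers":-1,"delta_pos":[0,0,-0.2],"twist":[0,0,0]},{"fingers":-1,"delta_pos":[0,0,0],"twist":[0,0,0]}]'
python3 -m inch '[{"fingers":-1,"delta_pos":[0,0,-0.2],"twist":[0,0,0]},{"fingers":-1,"delta_pos":[0,0,-0.2],"twist":[0,0,0]},{"fingers":-1,"delta_pos":[0,0,0],"twist":[0,0,0]}]'; python3 p.py 519.8 208.4 29 96.4
```

```text
time: 41.58
tool_pos: [0.521, 0.208, 0.03]
tool_rot: [0.529, 0.471, 0.526, -0.471]
contact_force: [3.0, -6.7, 6.3]
gripper_width: 0.196
time: 41.95
tool_pos: [0.521, 0.2078, 0.03]
tool_rot: [0.531, 0.469, 0.524, -0.473]
contact_force: [1.6, -23.0, 9.5]
gripper_width: 0.199
t 41.95 tcp [521.  207.8  30. ] F [  1.6 -23.    9.5] grip 0.199 j [ 0.25  0.08  1.9  -0.01  1.16  1.72]
x [ 0.003 -0.011 -1.   ] y [0.994 0.111 0.002] z [ 0.111 -0.994  0.011] jawdeg -83.6
delta now-axes cm [ 0.1  -0.11 -0.07]
twist [-180.      0.2     0.99] delta after-twist cm [0.1  0.11 0.07]
twist [ 0.    0.63 -0.12] delta after-twist cm [ 0.1  -0.11 -0.07]
```

It stopped solid after 159.6 mm, which agrees with the 160 mm stroke. Relax, release, rise and back away.

```bash
python3 -m inch '[{"fingers":-1,"delta_pos":[0,0,0.3],"twist":[0,0,0]},{"fingers":-1,"delta_pos":[0,0,0.1],"twist":[0,0,0]},{"fingers":0.3,"delta_pos":[0,0,0],"twist":[0,0,0]},{"fingers":0.3,"delta_pos":[0,0,0],"twist":[0,0,0]},{"fingers":0.3,"delta_pos":[0,0,0],"twist":[0,0,0]}]'
python3 -m inch '[{"fingers":0.3,"delta_pos":[-2,0,0],"twist":[0,0,0]},{"fingers":0.3,"delta_pos":[-4,0,0],"twist":[0,0,0]},{"fingers":0.3,"delta_pos":[-4,0,0],"twist":[0,0,0]},{"fingers":0.3,"delta_pos":[-4,0,4],"twist":[0,0,0]},{"fingers":0.3,"delta_pos":[-2,-1,5],"twist":[0,0,0]}]'
python3 -m inch '[{"fingers":0.3,"delta_pos":[0,-1,5],"twist":[0,0,0]},{"fingers":0.3,"delta_pos":[0,-1,5],"twist":[0,0,0]},{"fingers":0.3,"delta_pos":[0,-1,5],"twist":[0,0,0]},{"fingers":0.3,"delta_pos":[0,-1,5],"twist":[0,0,0]},{"fingers":0.3,"delta_pos":[0,-1,5],"twist":[0,0,0]}]'
python3 -m inch '[{"fingers":0.3,"delta_pos":[0,-1,5],"twist":[0,0,0]},{"fingers":0.3,"delta_pos":[0,-1,5],"twist":[0,0,0]},{"fingers":0.3,"delta_pos":[0,-1,5],"twist":[0,0,0]},{"fingers":0.3,"delta_pos":[0,-1,5],"twist":[0,0,0]},{"fingers":0.3,"delta_pos":[0,0,0],"twist":[0,0,0]}]'
python3 p.py; python3 - <<'E'
from meas import *
t=grab('top','t21.png'); grab('scene','s21.png'); grab('wrist','w21.png'); brass(t,(318,180,416,290),.029)
hsv=cv2.cvtColor(t['pixels'],cv2.COLOR_BGR2HSV)
red=cv2.inRange(hsv,(0,130,60),(8,255,255))|cv2.inRange(hsv,(172,130,60),(180,255,255))
red[:, :150]=0; red[:,260:]=0
pts=np.argwhere(red)[:,::-1].astype(float); print('handle',onplane(t,pts,.08).mean(0).round(4))
im=t['pixels']; cv2.imwrite('pics/c21.png',cv2.resize(im[110:310,110:530],None,fx=1.9,fy=1.9,interpolation=cv2.INTER_CUBIC))
E
```

```text
time: 42.58
tool_pos: [0.5184, 0.2095, 0.0279]
tool_rot: [0.527, 0.471, 0.528, -0.472]
contact_force: [-1.1, -0.6, -0.7]
gripper_width: 0.651
time: 43.2
tool_pos: [0.521, 0.1186, 0.1937]
tool_rot: [0.529, 0.472, 0.526, -0.469]
contact_force: [0.2, 0.5, -0.2]
gripper_width: 0.652
time: 43.82
tool_pos: [0.4973, -0.1368, 0.1905]
tool_rot: [0.528, 0.472, 0.526, -0.471]
contact_force: [0.1, -0.3, -0.8]
gripper_width: 0.651
time: 44.45
tool_pos: [0.4794, -0.3414, 0.1901]
tool_rot: [0.527, 0.472, 0.526, -0.473]
contact_force: [0.0, 1.0, -0.3]
gripper_width: 0.651
t 44.45 tcp [ 479.4 -341.4  190.1] F [ 0.   1.  -0.3] grip 0.651 j [-0.75 -0.02  1.72 -0.    1.45  0.72]
x [ 0.001 -0.001 -1.   ] y [0.994 0.107 0.001] z [ 0.107 -0.994  0.001] jawdeg -83.8
px 404 287  xy 381 -240 axes 11.7 106.1 eqd 29.1
px 339 277  xy 414 -83 axes 51.5 52.3 eqd 52.5
px 373 270  xy 424 -163 axes 31.4 32.5 eqd 32.2
px 331 239  xy 505 -73 axes 31.3 32.8 eqd 32.5
px 369 232  xy 513 -165 axes 50.9 52.5 eqd 52.3
px 392 189  xy 613 -229 axes 32.3 34.2 eqd 33.5
px 413 188  xy 615 -282 axes 11.2 66.4 eqd 24.2
px 330 182  xy 643 -68 axes 12.5 123.1 eqd 31.8
handle [0.5201 0.2037 0.08  ]
```

View pics/c21.png

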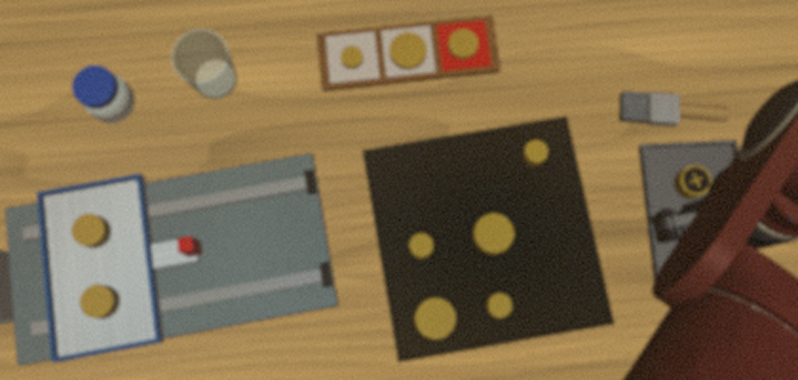

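View pics/s21.png

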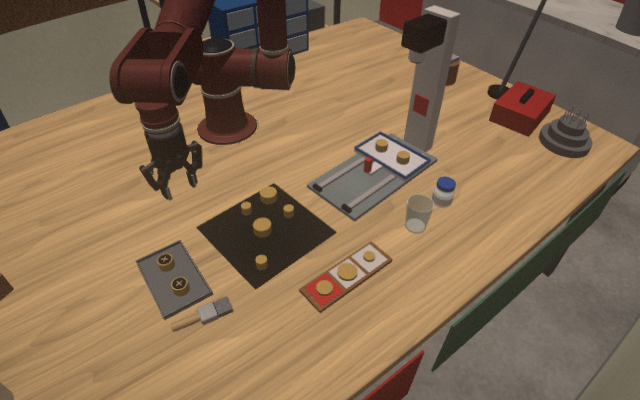

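Blanks are standing on the carriage at home, the finished pieces are in the tray, and the bystanders look untouched. One check on whether the carriage is fully home: measure the handle with the same method in the first and last pictures.

```bash
python3 - <<'E'
from h import *
t=grab('top')
def h(im,cols):
    hsv=cv2.cvtColor(im,cv2.COLOR_BGR2HSV)
    red=cv2.inRange(hsv,(0,130,60),(8,255,255))|cv2.inRange(hsv,(172,130,60),(180,255,255))
    m=np.zeros_like(red); m[215:255,cols[0]:cols[1]]=red[215:255,cols[0]:cols[1]]
    pts=np.argwhere(m)[:,::-1].astype(float); return len(pts),(onplane(t,pts,.08)[:,:2].mean(0)*1000).round(1)
for n,c in (('top0',(190,240)),('t12',(260,290)),('t21',(190,240))): print(n,h(cv2.imread(f'pics/{n}.png'),c))
def rim(im,cols):
    hsv=cv2.cvtColor(im,cv2.COLOR_BGR2HSV); b=cv2.inRange(hsv,(100,90,40),(130,255,255)); b=cv2.morphologyEx(b,cv2.MORPH_OPEN,np.ones((2,2)))
    m=np.zeros_like(b); m[185:305,cols[0]:cols[1]]=b[185:305,cols[0]:cols[1]]
    w=onplane(t,np.argwhere(m)[:,::-1].astype(float),.043)[:,:2].astype(np.float32)*1000; return cv2.minAreaRect(w)
for n,c in (('top0',(120,215)),('t12',(185,275)),('t21',(120,205))): print(n,rim(cv2.imread(f'pics/{n}.png'),c))
E
```

```text
top0 (69, array([521.5, 193. ]))
t12 (58, array([537.1,  46.7]))
t21 (66, array([520.1, 203.7]))
top0 ((502.5867614746094, 310.2793273925781), (189.4350128173828, 129.6306915283203), 6.086837291717529)
t12 ((511.988037109375, 162.07659912109375), (167.8254852294922, 128.66259765625), 6.542923450469971)
t21 ((492.78656005859375, 320.29486083984375), (167.6162567138672, 129.50558471679688), 6.231869220733643)
```

```bash
python3 -c "
from h import *
print(manip.job_done())"
```

```text
the job is handed in; nothing more can be done
None
```

The engraver is reloaded and the job is handed in at about 45 s of the 210 s allowed; I got no verdict back.

**What I did:**
- I drew the carriage out to its stop.
- I moved both finished pieces into the grey tray.
- I stood both medium (40 mm) blanks on the carriage; the disc on the red square is the medium one.
- I pushed the carriage home to its stop.

**Last checks:**
- The two blanks stand inside the rim and the two finished pieces are in the tray.
- The five other blanks are within 1 mm of where they started. The beaker, jar and brush look untouched.

**What disagreed or went wrong:**
- **Fingertip height:** the real fingertips sit about 30 mm higher than the reported tool position. My first grip on the handle closed just above it; I corrected for the offset from then on.
- **Carriage start:** the first pull moved only 147 mm before the stop, because the carriage began about 13 mm short of home.
- **Carriage home:** by the arm, the push home took 159.6 mm to a solid stop at 23 N, against the 160 mm stroke. The top camera gave 158 to 159.4 mm, within its pixel resolution of about 2.4 mm. I relied on the stop and the force.

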